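Mark a batch of spindle whorls in the treadle press

TASK

Mark this batch of wooden spindle whorls in the treadle press: lay every whorl flat in a compartment of the green tray, one to a compartment; pull the red-headed locking pin of the treadle out of its bore and park it upright in the notch at the front end of the same block, collar resting on the block. Then slide the loaded tray fully home into the press, push the treadle right down to its stop and keep it there for about a second, let it come up again, and draw the tray back out until it is wholly clear of the press mouth, with all the whorls still lying flat in it and nothing else on the bench disturbed.

Things in the scene. Friction and masses are not known exactly. Their poses are not given: they have to be found in the camera images.
- press: Fixed blue bench press, 251 mm wide (y). Origin: on the bench where the tray's origin is when the tray is fully home; x points into the press. Head top at z = 100 mm; behind x = 5 mm a housing and moving crosshead rise to 175 mm. On its right (-y) a grey lock block (x -112 to -14, y -190 to -150, top z = 45 mm) carries the bore and the notch.
- tray: Loose green tray, 110 (x) by 204 mm (y), 0.3 kg; origin at the centre of its underside, x towards the end that enters the press first. Floor 4 mm thick, rim and dividers 13 mm high in all. Six compartments 48 (x) by 62 mm (y), centres at x = -26 and 26, y = -66, 0 and 66 mm. A black fin handle stands in front of it at x = -86 mm.
- fin (a point): Centre of the top of the tray's upright fin handle, 68 mm above the bench; the fin is 24 mm long in tray x, 14 mm thick in y, free from z = 4 mm up.
- pin: Loose steel locking pin, upright in the bore at the start. Origin: on its axis at the underside of its collar, z to the head. Shaft 10 mm diameter, 32 mm long below the collar; collar 24 mm diameter, 5 mm thick; red head 14 mm diameter, 5 to 58 mm above the origin. In the bore it blocks the treadle's yellow nose, which stands 2.5 mm behind the head (press +x), top 65 mm above the bench.
- mouth (a point): Centre of the press mouth on the bench, at press x = -38 mm, where cheeks and head begin. Mouth 211 mm wide (3.5 mm play each side of the tray), 60 mm high; no floor: the tray slides on the bench until its rear rim meets the back stop. Two low flared guides (22 mm high) stand before the cheeks to 35 mm in front of this point.
- bore (a point): Centre of the mouth of the pin's bore, in the top face of the grey block (45 mm above the bench); bore 11.5 mm wide, 36 mm deep.
- notch (a point): Parking point: where the pin's origin should be when parked, at the top face of the grey block (45 mm above the bench). The notch is 15 mm wide (press y), runs right down to the bench, open upwards and to the front (press -x); its end face is 8 mm behind this point, its mouth 16 mm in front.
- pad (a point): Centre of the top of the treadle's rubber pad (50 mm by 56 mm), to be pressed down; moves with the treadle. The hinge is 103 mm behind it (press +x), 30 mm above the bench; the pad is about 66 mm above the bench at rest and about 37 mm at the stop.
- treadle (a joint): Treadle angle, rad: 0 at rest (up), 0.28 fully down at its stop; a spring returns it. About 10 N on the pad at the stop.
- whorl1: Loose wooden spindle whorl, a disc 40 mm in diameter and 22 mm thick, 30 g, dark ring on top; origin at the centre of its underside, z up. Three to five whorls are present; absent ones read None.
- whorl2: Loose wooden spindle whorl, a disc 40 mm in diameter and 22 mm thick, 30 g, dark ring on top; origin at the centre of its underside, z up. Three to five whorls are present; absent ones read None.
- whorl3: Loose wooden spindle whorl, a disc 40 mm in diameter and 22 mm thick, 30 g, dark ring on top; origin at the centre of its underside, z up. Three to five whorls are present; absent ones read None.
- whorl4: Loose wooden spindle whorl, a disc 40 mm in diameter and 22 mm thick, 30 g, dark ring on top; origin at the centre of its underside, z up. Three to five whorls are present; absent ones read None.
- whorl5: Loose wooden spindle whorl, a disc 40 mm in diameter and 22 mm thick, 30 g, dark ring on top; origin at the centre of its underside, z up. Three to five whorls are present; absent ones read None.
- shuttle: Bystander, loose: wooden weaving shuttle, 170 by 34 by 18 mm, lying along its x; origin under its centre.
- oilcan: Bystander, loose: brass oil can, 64 mm diameter, 110 mm high; origin under its centre.
- spraycan: Bystander, loose: red can, 60 mm diameter, 170 mm high; origin under its centre.
- cone: Bystander, loose: yellow cone, 80 mm diameter at the foot, 210 mm high; origin under its centre.
- brush: Bystander, loose: brush 200 mm long lying along its x, handle to -x.
- carton: Bystander, loose: cardboard box 110 by 160 by 70 mm; origin under its centre.

How it is judged:
On the way, in this order (a step that is already met when the one before it is completed fails the run):
1. every whorl lies flat in the tray (x of whorl1 in the frame of tray between -0.052 and 0.052 m and y of whorl1 in the frame of tray between -0.099 and 0.099 m and z of each of whorl1, whorl2, whorl3, whorl4, whorl5 in the frame of tray below 0.008 m and angle between each of whorl1, whorl2, whorl3, whorl4, whorl5's own z axis and vertical below 0.12 rad and x of whorl2 in the frame of tray between -0.052 and 0.052 m and y of whorl2 in the frame of tray between -0.099 and 0.099 m and x of whorl3 in the frame of tray between -0.052 and 0.052 m and y of whorl3 in the frame of tray between -0.099 and 0.099 m and x of whorl4 in the frame of tray between -0.052 and 0.052 m and y of whorl4 in the frame of tray between -0.099 and 0.099 m and x of whorl5 in the frame of tray between -0.052 and 0.052 m and y of whorl5 in the frame of tray between -0.099 and 0.099 m), for 0.2 s.
2. the pin is parked upright in the notch and let go, and the loaded tray is fully home in the press (all of step 1 and horizontal distance between pin and notch below 0.012 m and z of pin in the frame of press between 0.04 and 0.05 m and angle between pin's own z axis and vertical below 0.2 rad and x of tray in the frame of press above -0.005 m and y of tray in the frame of press between -0.008 and 0.008 m and contact force between the fingers and pin below 0.1 N), for 0.2 s.
3. the treadle is held down at its stop with the tray home (value of joint treadle above 0.26 rad and x of tray in the frame of press above -0.005 m and y of tray in the frame of press between -0.008 and 0.008 m), for 0.4 s.
At the end, for the whole second after the job is handed in: Treadle up (under 0.05 rad); pin upright (0.2 rad) in the notch, origin within 12 mm of the point, 5 mm in height; tray flat on the bench, origin 94 to 250 mm in front of the press origin; every whorl flat (0.12 rad) on a compartment floor of the tray; all at rest (all of step 1 and horizontal distance between pin and notch below 0.012 m and z of pin in the frame of press between 0.04 and 0.05 m and angle between pin's own z axis and vertical below 0.2 rad and value of joint treadle below 0.05 rad and x of tray in the frame of press between -0.25 and -0.094 m and angle between tray's own z axis and vertical below 0.1 rad and height (world z) of tray below 0.01 m and linear speed of each of tray, pin, whorl1, whorl2, whorl3, whorl4, whorl5 below 0.02 m/s); the robot touches nothing.
It fails at once if a bystander is shifted by more than 40 mm or tipped over (distance of any of shuttle, oilcan, spraycan, cone, brush, carton from where it was at the start of the episode above 0.04 m or angle between any of shuttle, oilcan, spraycan, cone, brush, carton's own z axis and vertical above 0.5 rad).
Of whorl1, whorl2, whorl3, whorl4, whorl5 only 3 to 5 are there at a start; the rules pass over those that are not, and their reading is None.
At some moment in a run one of whorl1, whorl2, whorl3, whorl4, whorl5 may be knocked a few centimetres aside while the robot is not near it.
It also fails if it takes over 210 s, if anything falls off the work surface, if the arm or the gripper's body presses on something with over 40 N, if the wrist force passes 120 N, or if a joint passes its speed limit or range.

ROBOT

A 6-joint arm with a two-finger parallel gripper is mounted at the origin on the work surface. World frame = base frame: x ahead of the robot, y to its left, z up, the work surface at z = 0. Lengths are in m, angles in rad, forces in N, time in s.
With the tool pointing down it reaches from about 0.3 to 0.775 m from the base axis. Payload 14.6 kg.
Tool frame: the origin (TCP) lies midway between the tips of the shut fingers; the grasp point (between the pads) lies 19 mm behind it (tcp_to_grasp is the distance from the TCP to the grasp point, in m); z points along the fingers, y is the line along which they close (so a half turn about z gives the same grasp; the last joint's range is limited). The gripper opens to 94 mm and grips with 3 to 60 N. Pads are 16 mm wide; open, the fingers measure 119 mm over their backs; the gripper's body (75 mm by 177 mm) begins 78 mm behind the grasp point.
Start: joints at [-1.242, 0.3, 1.521, -0, 1.321, -0.067], TCP at [0.212, -0.507, 0.177] pointing down, gripper open.
Joint ranges: [-3.03, 3.03], [-0.79, 2.21], [0.23, 2.52], [-1.04, 4.18], [0, 3.07], [-2.55, 2.55]. Speed limits (rad/s): [2.22, 2.22, 2.57, 3.14, 3.14, 3.14].

INTERFACE

Orientations are given as [roll, pitch, yaw] about the fixed x, y, z axes, in that order (R = Rz(yaw) Ry(pitch) Rx(roll)).
In Python, from station import * gives the robot as it stands.
- The arm moves only by the tool send_rows, never from a script. Its argument "motion" is a list of rows, each a list of 3 entries, a list of its own where there are three numbers: the shift along the tool's x, y, z in units of 0.03 m (1.0 is 0.03 m), then the turn, a rotation vector about the tool's x, y, z in units of 0.12 rad (1.0 is 0.12 rad), then the opening, from -1 (shut) to 1 (fully open). In form: [[[x, y, z], [rx, ry, rz], grip], ...]. A call has 1 to 12 rows; each row shifts and turns the commanded pose from where the row before left it, along the tool's axes as they then stand; what a row does not reach is not made up. A row lasts 1/10 s, in which the tool goes at most 50 mm and 8.59 degrees, less where a joint would pass 70% of its speed; a pose out of reach is approached as far as the arm can. A call with a number of a shift or a turn outside -1 to 1 is refused whole. A call with a gripper value outside its range is refused whole. The fingers move at their own pace and stop on an object; "squeeze" is the grip in N (left out, the last holds). Time passes only in rows, so rows that do not move let the fingers close. It gives the time, the measured TCP pose, the force, the opening and the grip force at its end, in the units of the state.
- get_obs(): the state, without advancing time (a new reading comes with each control period).
- camera(name): name is "scene" or "top" or "wrist"; returns a dict with "pixels" (420x560x3 uint8, red, green, blue), "depth" (420x560 float32, m along the optical axis (not along the pixel's ray), 0 where there is no reading), "fx", "fy", "cx", "cy" (pixels), "rvec" (rotation vector, rad) and "tvec" (3), from world to camera coordinates, as OpenCV has them. Camera axes: x right, y down, z forward; pixel columns grow to the right and rows downward; lengths in m; the calibration is good to about 2 mm. A picture is of the moment at which its call begins.
- hand_in(): hands the job in; it is judged then, once.
The state is a dict: "time_s": time; "qpos": joint angles; "joint_vel": joint speeds; "tau": joint torques, N m; "ee_pos": TCP position; "eef_rot": TCP orientation; "force": force on the tool from outside, world axes, zero at the start; "moment": the same for the moment, N m; "grip_width": finger opening in m; "grip_force": force on a finger pad.
Only numpy, scipy, OpenCV 4.12 (cv2) and the standard library are available. Lean on these libraries where they do the work, as an engineer would, in place of code of your own. Each camera call takes 0.05 s, during which the arm holds its last target. There are 200 camera calls.

## Working session

There is one attempt and no reset: what is moved stays moved. The work goes in short steps, Python scripts to look and compute and a tool call to move; the robot and the scene stay as the last step left them, time stands still between calls to the robot, and variables do not carry over. Pictures are saved under pics/ and viewed, at most 14 in all, crops included, and the job is handed in when it is done.

Besides the shell and the picture viewer there is one more tool, called in YAML: its name, and indented under it one key for each argument. send_rows: Moves the arm, as the interface text tells. Its arguments: {"type":"object","properties":{"motion":{"type":"array"},"squeeze":{"type":"number"}},"required":["motion"]}

```bash
mkdir -p pics; ls
cat > h.py <<'E'
from station import *
import numpy as np, cv2
def shot(n):
    c=camera(n); R=cv2.Rodrigues(np.array(c["rvec"],float))[0]; t=np.array(c["tvec"],float).ravel()
    c["R"],c["t"]=R,t; return c
def save(c,f): cv2.imwrite("pics/"+f,cv2.cvtColor(c["pixels"],cv2.COLOR_RGB2BGR))
def ray(c,u,v,z):
    d=c["R"].T@np.array([(u-c["cx"])/c["fx"],(v-c["cy"])/c["fy"],1]); o=-c["R"].T@c["t"]
    return o+d*(z-o[2])/d[2]
def cloud(c):
    v,u=np.mgrid[0:420,0:560]; Z=c["depth"]
    P=np.stack([(u-c["cx"])/c["fx"]*Z,(v-c["cy"])/c["fy"]*Z,Z],-1)
    return (P-c["t"])@c["R"]
E
python3 - <<'E'
from h import *
o=get_obs();print(o)
for n in("top","scene"):
    c=shot(n);save(c,n+"0.png");print(n,-c["R"].T@c["t"],c["fx"],c["R"][2])
E
```

```text
pics
{'time_s': 0.0, 'qpos': array([-1.24160966e+00,  3.00466193e-01,  1.52157438e+00,  1.96597306e-05,
        1.32070622e+00, -6.66035037e-02]), 'joint_vel': array([-0.00053495, -0.00074309, -0.00095033, -0.00035519, -0.00022964,
       -0.00014876]), 'tau': array([-2.66621682e-04, -5.31802154e+01, -3.52730334e+01,  7.08201667e-02,
        2.44173309e-02, -7.58216947e-05]), 'ee_pos': array([ 0.21195093, -0.50720108,  0.17629188]), 'eef_rot': array([-3.14044235e+00, -9.58125581e-05,  3.95785237e-01]), 'force': array([-0.11468431, -0.58668722,  0.40737656]), 'moment': array([-0.02662006, -0.0152641 , -0.02691525]), 'grip_force': 0.0, 'grip_width': 0.09394459868038067}
top [0.30152683 0.08498181 1.49853419] 413.68728205897537 [ 0.15699066 -0.01609856 -0.98746887]
scene [1.20789837 0.22646038 0.84252818] 406.42997797953666 [-0.65821901 -0.15999185 -0.73562921]
```

View pics/top0.png

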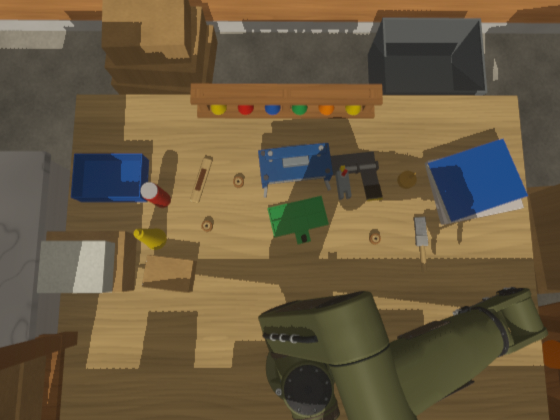

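View pics/scene0.png

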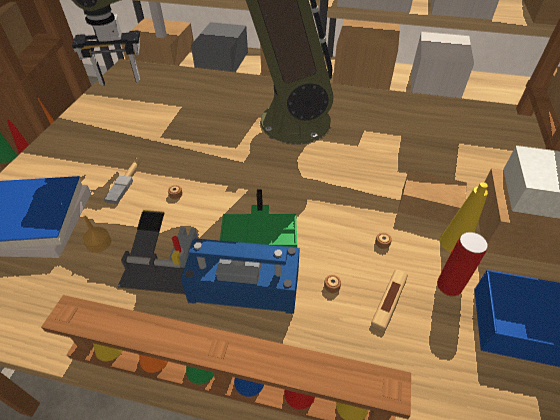

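Top: whorls at (238,181), (207,225), (375,238); press at (296,163), tray (299,216) with fin (303,239), pin (343,170), treadle pad (372,185), bystanders clear around. The scene view confirms three whorls.

Run:
```python
from h import *
for n,W in(("top",[(238,181),(207,225),(375,238)]),("scene",[(332,283),(383,241),(175,191)])):
    c=shot(n);P=cloud(c);h=cv2.cvtColor(c["pixels"],cv2.COLOR_RGB2HSV)
    for u,v in W:
        q=P[v-15:v+16,u-15:u+16].reshape(-1,3); q=q[(q[:,2]>.016)&(q[:,2]<.03)]
        print(n,"whorl",len(q),((q.max(0)+q.min(0))/2).round(4),np.ptp(q,0).round(3),q.mean(0).round(4))
    g=cv2.inRange(h,(45,90,40),(75,255,255)); g[P[...,2]>.03]=0
    k,l,s,ce=cv2.connectedComponentsWithStats(g); i=1+s[1:,4].argmax(); m=(l==i)
    p=P[m]; p=p[(p[:,2]>.009)&(p[:,2]<.02)]
    r=cv2.minAreaRect(P[m][:,:2].astype(np.float32)*1000); print("tray",s[i],r)
    r=cv2.minAreaRect(p[:,:2].astype(np.float32)*1000); print("trayrim",r)
    b=cv2.inRange(h,(100,80,30),(120,255,255))>0; b&=(P[...,2]>.09)&(P[...,2]<.11)&(P[...,0]>.35)&(P[...,0]<.85)&(abs(P[...,1])<.3)
    print("presstop",b.sum(),cv2.minAreaRect(P[b][:,:2].astype(np.float32)*1000))
    red=((h[...,0]<6)|(h[...,0]>174))&(h[...,1]>150)&(h[...,2]>60)&(abs(P[...,1])<.3)&(P[...,2]<.15)&(P[...,2]>.04)&(P[...,0]<.75)
    print("red",P[red].round(3)[:12], np.argwhere(red)[:12].tolist())
    yl=cv2.inRange(h,(20,150,100),(35,255,255))>0; yl&=(P[...,2]<.1)&(P[...,2]>.04)&(abs(P[...,1])<.3)&(P[...,0]<.75)
    print("nose",P[yl].mean(0),yl.sum())
    dk=(h[...,2]<50)&(P[...,2]>.055)&(P[...,2]<.075)&(abs(P[...,1])<.35)&(P[...,0]>.3)&(P[...,0]<.75)
    k,l,s,ce=cv2.connectedComponentsWithStats(dk.astype(np.uint8))
    for i in range(1,k):
        if s[i,4]>8: print("dark",s[i],P[l==i].mean(0).round(4),np.ptp(P[l==i],0).round(3))
c=shot("top");cv2.imwrite("pics/t1.png",cv2.resize(c["pixels"][130:270,180:440,::-1],None,fx=3,fy=3,interpolation=cv2.INTER_CUBIC))
```

```text
top whorl 86 [0.6493 0.2234 0.0229] [0.037 0.037 0.014] [0.6485 0.2239 0.0222]
top whorl 89 [0.4865 0.3338 0.0229] [0.037 0.038 0.013] [0.4875 0.334  0.0226]
top whorl 93 [ 0.4387 -0.2704  0.0232] [0.036 0.037 0.012] [ 0.4393 -0.27    0.0233]
tray [ 268  196   60   48 1763] ((505.015625, 1.4054718017578125), (155.5555419921875, 203.0223388671875), 13.272873878479004)
trayrim ((507.9806823730469, 2.6025619506835938), (142.9286346435547, 202.11807250976562), 13.239078521728516)
presstop 1307 ((699.6775512695312, 17.204978942871094), (116.675048828125, 247.68910217285156), 6.509282112121582)
red [[ 0.672 -0.156  0.103]
 [ 0.673 -0.16   0.097]
 [ 0.668 -0.152  0.105]
 [ 0.669 -0.156  0.101]
 [ 0.668 -0.159  0.104]
 [ 0.666 -0.15   0.096]
 [ 0.665 -0.152  0.103]
 [ 0.665 -0.156  0.101]
 [ 0.665 -0.16   0.101]
 [ 0.669 -0.15   0.072]
 [ 0.666 -0.152  0.085]
 [ 0.662 -0.152  0.101]] [[170, 345], [170, 346], [171, 344], [171, 345], [171, 346], [172, 343], [172, 344], [172, 345], [172, 346], [173, 342], [173, 343], [173, 344]]
nose [ 0.63806239 -0.20198973  0.06862486] 29
dark [364 183  18  1
[... 657 characters left out ...]
7070312), (119.87610626220703, 249.83580017089844), 6.285181522369385)
red [[ 0.668 -0.16   0.101]
 [ 0.668 -0.157  0.101]
 [ 0.669 -0.154  0.102]
 [ 0.667 -0.153  0.101]
 [ 0.672 -0.161  0.101]
 [ 0.672 -0.158  0.102]
 [ 0.672 -0.155  0.103]
 [ 0.673 -0.152  0.104]
 [ 0.671 -0.151  0.102]
 [ 0.67  -0.149  0.102]
 [ 0.676 -0.159  0.102]
 [ 0.676 -0.156  0.104]] [[236, 173], [236, 174], [236, 175], [236, 176], [237, 172], [237, 173], [237, 174], [237, 175], [237, 176], [237, 177], [238, 172], [238, 173]]
nose [ 0.67917927 -0.16752511  0.05906996] 98
dark [257 190   5   8  38] [ 0.448  -0.0101  0.0642] [0.022 0.016 0.012]
dark [137 211  27  21 403] [ 0.6081 -0.2565  0.0639] [0.06  0.059 0.018]
```

View pics/t1.png

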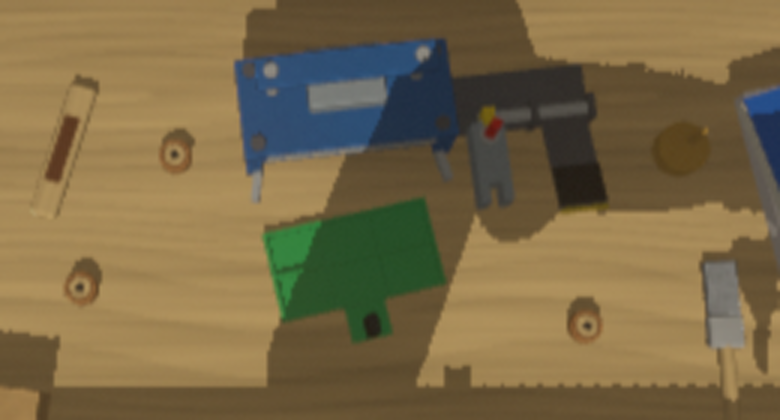

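send_rows:
  motion:
    - [[0,0,-0.3],[0,0,-0.98],1]
    - [[0,0,-0.3],[0,0,-0.98],1]
    - [[0,0,-0.3],[0,0,-0.98],1]
    - [[0,0,-0.3],[0,0,-0.98],1]
    - [[0,0,-0.3],[0,0,-0.98],1]
    - [[0,0,-0.3],[0,0,-0.98],1]
    - [[0,0,-0.3],[0,0,-0.98],1]
    - [[0,0,-0.3],[0,0,-0.98],1]
    - [[0,0,0],[0,0,-0.98],1]
    - [[0,0,0],[0,0,-0.98],1]

```text
time_s: 1.25
ee_pos: [0.212, -0.5075, 0.249]
eef_rot: [3.142, 0.0, 1.577]
force: [0.4, -0.4, -0.5]
grip_width: 0.0937
grip_force: 0.0
```

send_rows:
  motion:
    - [[0.9,0.85,0],[0,0,0],1]
    - [[0.9,0.85,0],[0,0,0],1]
    - [[0.9,0.85,0],[0,0,0],1]
    - [[0.9,0.85,0],[0,0,0],1]
    - [[0.9,0.85,0],[0,0,0],1]
    - [[0.9,0.85,0],[0,0,0],1]
    - [[0.9,0.85,0],[0,0,0],1]
    - [[0.9,0.85,0],[0,0,0],1]
    - [[0.7,0.85,0],[0,0,0],1]
    - [[0,0,0],[0,0,0],1]
    - [[0,0,0],[0,0,0],1]

```text
time_s: 2.35
ee_pos: [0.4414, -0.27, 0.2486]
eef_rot: [-3.141, -0.0, 1.573]
force: [-0.4, 0.1, -0.7]
grip_width: 0.0937
grip_force: 0.0
```

Run:
```python
from h import *
o=get_obs();print(o["time_s"],o["ee_pos"],o["eef_rot"],o["qpos"])
c=shot("wrist");save(c,"w0.png");print(-c["R"].T@c["t"],c["fx"],c["R"])
```

```text
2.35 [ 0.44137312 -0.27000851  0.2486434 ] [-3.14114667e+00 -8.58432569e-05  1.57313248e+00] [-6.19697591e-01  1.80405453e-01  1.50234151e+00 -1.91292889e-04
  1.45925816e+00 -6.22012432e-01]
[ 0.44133917 -0.18721803  0.45697516] 312.82075051331816 [[ 9.99995297e-01  2.98925574e-03  6.86211095e-04]
 [ 2.67836449e-03 -9.60149071e-01  2.79475560e-01]
 [ 1.49428887e-03 -2.79472407e-01 -9.60152561e-01]]
```

View pics/w0.png

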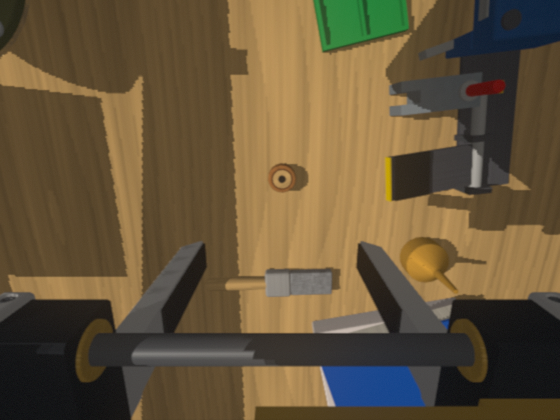

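The wrist view shows whorl at (282,178), brush, treadle with pad (425,172), pin (485,88) and a corner of the tray.

```bash
cat >> h.py <<'E'
def whorl(c,xy,r=.045,z=.022):
    P=cloud(c); h=c["pixels"].astype(int)
    m=(np.hypot(P[...,0]-xy[0],P[...,1]-xy[1])<r)&(P[...,2]>z-.005)&(P[...,2]<z+.006)
    k,l,s,ce=cv2.connectedComponentsWithStats(m.astype(np.uint8))
    i=1+s[1:,4].argmax(); q=np.argwhere(l==i)[:,::-1].astype(np.float32)
    (u,v),rad=cv2.minEnclosingCircle(q); a=ray(c,u,v,z); e=P[l==i]
    print("whorl px",u,v,"n",len(q),"rad mm",rad*e.shape[0]*0+rad/c["fx"]*np.linalg.norm(a-(-c["R"].T@c["t"]))*1000,"pos",a.round(4),"z",np.median(e[:,2]).round(4))
    return a
E
python3 - <<'E'
from h import *
c=shot("wrist");whorl(c,(.4425,-.27))
P=cloud(c);h=cv2.cvtColor(c["pixels"],cv2.COLOR_RGB2HSV)
red=((h[...,0]<6)|(h[...,0]>174))&(h[...,1]>150)&(h[...,2]>60)&(P[...,2]>.04)&(P[...,0]<.75)
p=P[red];print("red",red.sum(),p.max(0),p.min(0)); t=p[p[:,2]>.098];print(len(t),t.mean(0),np.ptp(t,0))
dk=(h[...,2]<60)&(P[...,2]>.06)&(P[...,2]<.072)&(P[...,0]>.5)&(P[...,0]<.7)
print("pad",P[dk].mean(0),cv2.minAreaRect(P[dk][:,:2].astype(np.float32)*1000))
print("pin shaft px", np.argwhere(red).min(0),np.argwhere(red).max(0))
g=(abs(P[...,2]-.045)<.003)&(h[...,1]<60)&(P[...,0]>.5)&(P[...,1]>-.21)&(P[...,1]<-.11)
print("block",g.sum(),cv2.minAreaRect(P[g][:,:2].astype(np.float32)*1000))
E
```

```text
whorl px 282.4095458984375 177.72361755371094 n 608 rad mm 19.70520874789682 pos [ 0.4434 -0.268   0.022 ] z 0.0226
red 449 [ 0.67773494 -0.14687301  0.45704704] [ 0.44100532 -0.18771372  0.0532726 ]
168 [ 0.66183853 -0.15491062  0.11545371] [0.23672963 0.04055413 0.35877941]
pad [ 0.61660263 -0.22632475  0.06653499] ((635.4988403320312, -262.1466064453125), (400.77978515625, 116.18785095214844), 87.25724792480469)
pin shaft px [ 79 466] [ 94 505]
block 2184 ((652.5236206054688, -175.93365478515625), (120.8320083618164, 80.23571014404297), 6.451646327972412)
```

send_rows:
  motion:
    - [[0.07,0.07,0.9],[0,0,0],1]
    - [[0,0,1],[0,0,0],1]
    - [[0,0,1],[0,0,0],1]
    - [[0,0,1],[0,0,0],1]
    - [[0,0,1],[0,0,0],1]
    - [[0,0,1],[0,0,0],1]
    - [[0,0,1],[0,0,0],1]
    - [[0,0,0.6],[0,0,0],1]
    - [[0,0,0.37],[0,0,0],1]
    - [[0,0,0],[0,0,0],0]
    - [[0,0,0],[0,0,0],-1]
    - [[0,0,0],[0,0,0],-1]
  squeeze: 10

```text
time_s: 3.65
ee_pos: [0.4439, -0.2687, 0.0139]
eef_rot: [3.14, 0.001, 1.572]
force: [-0.5, -0.3, -0.3]
grip_width: 0.0737
grip_force: 0.0
```

send_rows:
  motion:
    - [[0,0,0],[0,0,0],-1]
    - [[0,0,0],[0,0,0],-1]
    - [[0,0,0],[0,0,0],-1]

```text
time_s: 3.95
ee_pos: [0.4435, -0.2682, 0.013]
eef_rot: [3.141, 0.0, 1.572]
force: [0.9, -1.7, 0.4]
grip_width: 0.0499
grip_force: 0.0
```

send_rows:
  motion:
    - [[0,0,0],[0,0,0],-1]
    - [[0,0,0],[0,0,0],-1]
    - [[0,0,0],[0,0,0],-1]
    - [[0,0,-0.5],[0,0,0],-1]
    - [[0,0,-1],[0,0,0],-1]
    - [[0,0,-1],[0,0,0],-1]
    - [[0,0,-1],[0,0,0],-1]
    - [[0,0,-1],[0,0,0],-1]
    - [[0,0,-1],[0,0,0],-1]
    - [[0,0,-1],[0,0,0],-1]
    - [[0,0,-1],[0,0,0],-1]

```text
time_s: 5.05
ee_pos: [0.4432, -0.268, 0.239]
eef_rot: [3.142, -0.0, 1.572]
force: [-0.5, -0.7, -0.2]
grip_width: 0.0006
grip_force: 0.0
```

send_rows:
  motion:
    - [[1,0.2,0],[0,0,0],-1]
    - [[1,0.2,0],[0,0,0],-1]
    - [[1,0.2,0],[0,0,0],-1]
    - [[1,0.2,0],[0,0,0],-1]
    - [[1,0.2,0],[0,0,0],-1]
    - [[1,0.2,0],[0,0,0],-1]
    - [[1,0,0],[0,0,0],-1]
    - [[0.5,0,0],[0,0,0],-1]
    - [[0,0,0],[0,0,0],-1]
    - [[0,0,0],[0,0,0],-1]

```text
time_s: 6.05
ee_pos: [0.4792, -0.0433, 0.2378]
eef_rot: [3.142, 0.0, 1.572]
force: [-0.5, -0.1, 0.3]
grip_width: 0.0006
grip_force: 0.0
```

```bash
cat >> h.py <<'E'
def green(c):
    h=cv2.cvtColor(c["pixels"],cv2.COLOR_RGB2HSV); g=cv2.inRange(h,(45,90,30),(80,255,255))
    k,l,s,ce=cv2.connectedComponentsWithStats(g); return l==1+s[1:,4].argmax()
E
python3 - <<'E'
from h import *
o=get_obs();print(o["time_s"],o["ee_pos"],o["grip_width"],o["grip_force"])
c=shot("wrist");save(c,"w1.png")
m=green(c);P=cloud(c);p=P[m];z=p[:,2]
print(np.histogram(z,bins=[-.01,0,.002,.006,.01,.012,.015,.018,.03,.1]))
r=p[(z>.0095)&(z<.016)];print("rim",cv2.minAreaRect(r[:,:2].astype(np.float32)*1000))
E
```

```text
6.05 [ 0.47919107 -0.04334856  0.23777126] 0.0005749268751649418 0.0
(array([   0,   15, 9873,  719,  186, 2333,  114,    5,   16]), array([-0.01 ,  0.   ,  0.002,  0.006,  0.01 ,  0.012,  0.015,  0.018,
        0.03 ,  0.1  ]))
rim ((508.58209228515625, 4.995948791503906), (146.46607971191406, 203.29432678222656), 13.43179702758789)
```

View pics/w1.png

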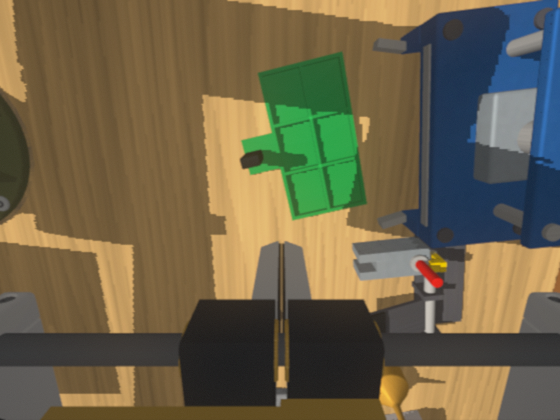

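Fingers are empty: whorl missed (or was knocked aside). The tray is clearly visible: body centred at ~(312,137), fin (251,159). Looking for the whorls again.

Run:
```python
from h import *
for n in("top","scene"):
    c=shot(n);P=cloud(c);h=cv2.cvtColor(c["pixels"],cv2.COLOR_RGB2HSV)
    m=((P[...,2]>.016)&(P[...,2]<.027)&(P[...,0]>.25)&(P[...,0]<.8)&(abs(P[...,1])<.5)).astype(np.uint8)
    k,l,s,ce=cv2.connectedComponentsWithStats(m)
    for i in range(1,k):
        p=P[l==i];e=np.ptp(p[:,:2],0)
        if s[i,4]>40 and .03<e.max()<.055: print(n,s[i],p.mean(0).round(4),e.round(3),c["pixels"][l==i].mean(0).round())
```

```text
top [233 177  11  11  83] [0.6494 0.2239 0.021 ] [0.037 0.037] [135. 102.  61.]
top [201 221  12  11  87] [0.4869 0.3345 0.0219] [0.037 0.039] [136. 103.  62.]
top [369 234  12  11  84] [ 0.4394 -0.2694  0.0224] [0.036 0.039] [135. 103.  62.]
scene [168 185  14  11 106] [ 0.4466 -0.2684  0.0197] [0.04  0.041] [158. 114.  73.]
scene [376 233  16  13 147] [0.4939 0.3353 0.0204] [0.04  0.039] [174. 127.  83.]
scene [ 43 245  18  10  56] [ 0.7256 -0.4791  0.0217] [0.034 0.029] [122. 111. 103.]
scene [324 275  17  15 189] [0.6561 0.2256 0.0203] [0.041 0.039] [171. 124.  81.]
scene [439 276  14  17  55] [0.6081 0.4826 0.0215] [0.04  0.028] [95. 23. 20.]
```

send_rows:
  motion:
    - [[-0.94,-0.15,0],[0,0,0],0.3]
    - [[-0.94,-0.15,0],[0,0,0],0.3]
    - [[-0.94,-0.15,0],[0,0,0],0.3]
    - [[-0.94,-0.15,0],[0,0,0],0.3]
    - [[-0.94,-0.15,0],[0,0,0],0.3]
    - [[-0.94,-0.15,0],[0,0,0],0.3]
    - [[-0.94,-0.15,0],[0,0,0],0.3]
    - [[-0.91,-0.15,0],[0,0,0],0.3]
    - [[0,0,1],[0,0,0],0.3]
    - [[0,0,1],[0,0,0],0.3]
    - [[0,0,1],[0,0,0],0.3]
    - [[0,0,1],[0,0,0],0.3]

```text
time_s: 7.4
ee_pos: [0.4429, -0.2686, 0.1166]
eef_rot: [3.142, 0.0, 1.571]
force: [0.0, -0.1, -0.3]
grip_width: 0.0612
grip_force: 0.0
```

send_rows:
  motion:
    - [[0,0,1],[0,0,0],0.3]
    - [[0,0,1],[0,0,0],0.3]
    - [[0,0,1],[0,0,0],0.3]
    - [[0,0,0.5],[0,0,0],0.3]
    - [[0,0,0.29],[0,0,0],0.3]
    - [[0,0,0],[0,0,0],0.3]
    - [[0,0,0],[0,0,0],-1]
    - [[0,0,0],[0,0,0],-1]
    - [[0,0,0],[0,0,0],-1]
    - [[0,0,0],[0,0,0],-1]
    - [[0,0,0],[0,0,0],-1]
    - [[0,0,0],[0,0,0],-1]

```text
time_s: 8.6
ee_pos: [0.4435, -0.2679, 0.0042]
eef_rot: [3.141, 0.0, 1.572]
force: [0.1, -0.9, -1.0]
grip_width: 0.0165
grip_force: 0.0
```

Run:
```python
from h import *
c=shot("wrist");save(c,"w2.png");print(get_obs()["grip_width"],get_obs()["grip_force"])
c=shot("scene");cv2.imwrite("pics/s2.png",cv2.resize(c["pixels"][130:260,100:260,::-1],None,fx=4,fy=4))
```

```text
0.012615552682898759 0.0
```

View pics/w2.png

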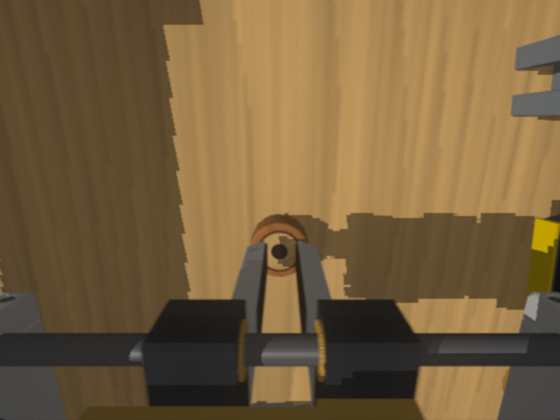

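View pics/s2.png

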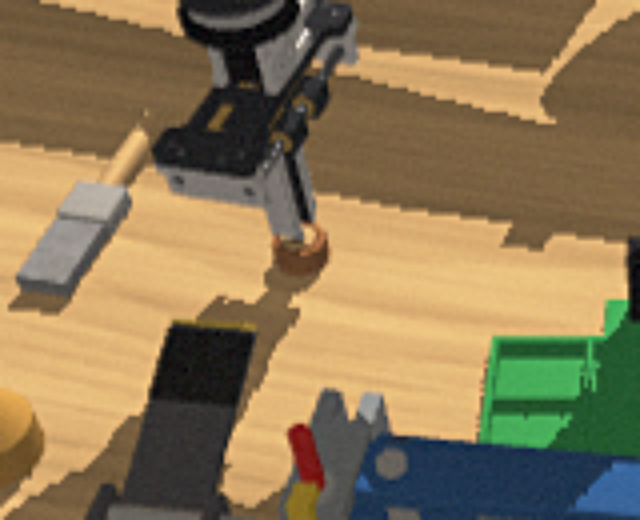

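Fingertips sit at (255..310,245) over the whorl (280,250); scene crop shows the tips beside/above the whorl. Checking fingertip depth.

Run:
```python
from h import *
c=shot("wrist");P=cloud(c);print("cam",-c["R"].T@c["t"])
for u,v in[(248,245),(255,247),(258,255),(308,247),(312,255),(316,265),(280,225),(280,240),(280,250),(280,190),(240,300),(330,300)]:print(u,v,P[v,u].round(4))
o=get_obs();print(o["ee_pos"],o["eef_rot"],o["grip_width"])
```

```text
cam [ 0.44340082 -0.18501903  0.21240663]
248 245 [ 0.4197 -0.2738  0.0005]
255 247 [ 0.4284 -0.2575  0.0425]
258 255 [ 0.431  -0.2572  0.0542]
308 247 [ 0.4595 -0.2571  0.0432]
312 255 [ 0.4665 -0.2813  0.0015]
316 265 [ 4.699e-01 -2.901e-01 -1.000e-04]
280 225 [ 0.4431 -0.2508  0.0223]
280 240 [ 0.4431 -0.2606  0.0238]
280 250 [ 0.4431 -0.2677  0.0235]
280 190 [ 0.443  -0.2325  0.0014]
240 300 [ 0.4323 -0.2331  0.1367]
330 300 [ 0.4572 -0.2337  0.1356]
[ 0.44341277 -0.26782883  0.00405833] [ 3.14157634e+00 -5.83061436e-06  1.57180726e+00] 0.004497630105434441
```

send_rows:
  motion:
    - [[0,0,0],[0,0,0],0.3]
    - [[0,0,0],[0,0,0],0.3]
    - [[0,0,0],[0,0,0],0.3]
    - [[0,0,0],[0,0,0],0.3]
    - [[0,0,0],[0,0,0],0.3]
    - [[0,0,0],[0,0,0],0.3]
    - [[0,0,0],[0,0,0],0.3]
    - [[0,0,0],[0,0,0],0.3]

```text
time_s: 9.55
ee_pos: [0.4434, -0.2679, 0.0041]
eef_rot: [3.142, 0.0, 1.572]
force: [-0.3, 0.2, 0.6]
grip_width: 0.0604
grip_force: 0.0
```

Run:
```python
from h import *
c=shot("wrist");P=cloud(c);o=get_obs();print(o["ee_pos"],o["grip_width"])
m=(P[...,2]>.026)&(P[...,2]<.12)
for x0,x1 in((.38,.4434),(.4434,.51)):
    q=P[m&(P[...,0]>x0)&(P[...,0]<x1)&(abs(P[...,1]+.268)<.04)]; s=q[:,2].argsort()[:6]; print(len(q),q[s].round(4).tolist())
cv2.imwrite("pics/w3.png",cv2.resize(c["pixels"][180:340,180:380,::-1],None,fx=3.5,fy=3.5))
```

```text
[ 0.44338778 -0.26783525  0.00406521] 0.06094828869718224
3421 [[0.411, -0.2578, 0.0323], [0.4135, -0.27, 0.0323], [0.4128, -0.259, 0.0327], [0.4117, -0.2576, 0.0329], [0.4135, -0.2589, 0.033], [0.4137, -0.2689, 0.0332]]
3408 [[0.4747, -0.2591, 0.0322], [0.4777, -0.2577, 0.0323], [0.4744, -0.2709, 0.0332], [0.4744, -0.2695, 0.0332], [0.4751, -0.2587, 0.0333], [0.4744, -0.2715, 0.0334]]
```

View pics/w3.png

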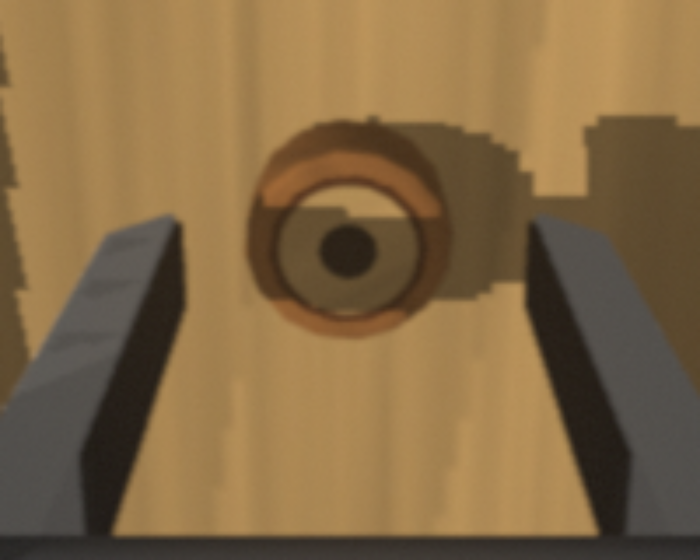

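The tips are visibly ~30 mm above the reported TCP (laterally fine), so I go down further, gently.

send_rows:
  motion:
    - [[0,0,0.2],[0,0,0],0.3]
    - [[0,0,0.2],[0,0,0],0.3]
    - [[0,0,0.2],[0,0,0],0.3]
    - [[0,0,0.1],[0,0,0],0.3]
    - [[0,0,0],[0,0,0],0.3]

```text
time_s: 10.1
ee_pos: [0.4431, -0.2677, -0.0176]
eef_rot: [-3.141, -0.001, 1.572]
force: [-0.8, 0.1, 0.1]
grip_width: 0.0611
grip_force: 0.0
```

Run:
```python
from h import *
c=shot("wrist");P=cloud(c);o=get_obs();print(o["ee_pos"],o["grip_width"],o["force"])
m=(P[...,2]>.007)&(P[...,2]<.12)
for x0,x1 in((.38,.42),(.466,.51)):
    q=P[m&(P[...,0]>x0)&(P[...,0]<x1)&(abs(P[...,1]+.268)<.04)]; s=q[:,2].argsort()[:6]; print(len(q),q[s].round(4).tolist())
```

```text
[ 0.44329671 -0.26776719 -0.01722091] 0.061064922629795876 [ 0.4934432   0.71434094 -0.13313123]
5744 [[0.4102, -0.2575, 0.0112], [0.4132, -0.2743, 0.0113], [0.412, -0.2587, 0.0115], [0.4132, -0.2599, 0.0118], [0.4109, -0.2572, 0.0118], [0.4127, -0.2585, 0.0118]]
5595 [[0.4751, -0.2591, 0.0103], [0.4745, -0.2747, 0.0103], [0.4774, -0.2576, 0.0105], [0.4744, -0.2602, 0.0109], [0.4756, -0.2588, 0.0109], [0.4743, -0.2617, 0.0119]]
```

send_rows:
  motion:
    - [[0,0,0.1],[0,0,0],0.3]
    - [[0,0,0],[0,0,0],-1]
    - [[0,0,0],[0,0,0],-1]
    - [[0,0,0],[0,0,0],-1]
    - [[0,0,0],[0,0,0],-1]
    - [[0,0,0],[0,0,0],-1]

```text
time_s: 10.75
ee_pos: [0.4435, -0.2679, -0.0199]
eef_rot: [3.141, 0.0, 1.572]
force: [-0.1, 0.6, 0.4]
grip_width: 0.0397
grip_force: 10.0
```

Run:
```python
from h import *
c=shot("wrist");P=cloud(c);o=get_obs();print(o["ee_pos"],o["grip_width"],o["grip_force"],o["force"])
m=(P[...,2]>.007)&(P[...,2]<.12)
for x0,x1 in((.38,.422),(.464,.51)):
    q=P[m&(P[...,0]>x0)&(P[...,0]<x1)&(abs(P[...,1]+.268)<.04)]; s=q[:,2].argsort()[:6]; print(len(q),q[s].round(4).tolist())
```

```text
[ 0.4434667  -0.26784867 -0.01983595] 0.039716514122512404 10.000032484531403 [ 0.12905492 -0.50464531  1.90097102]
3226 [[0.4216, -0.2576, 0.0091], [0.4218, -0.2573, 0.0113], [0.42, -0.2573, 0.0114], [0.4213, -0.2572, 0.0118], [0.4207, -0.2571, 0.0119], [0.4207, -0.2576, 0.0123]]
4687 [[0.4641, -0.259, 0.0088], [0.4659, -0.2575, 0.0092], [0.4647, -0.2588, 0.0092], [0.4664, -0.2573, 0.0098], [0.4658, -0.2577, 0.0102], [0.4682, -0.2577, 0.0102]]
```

send_rows:
  motion:
    - [[0,0,-0.5],[0,0,0],-1]
    - [[0,0,-1],[0,0,0],-1]
    - [[0,0,-1],[0,0,0],-1]
    - [[0,0,-1],[0,0,0],-1]
    - [[0.91,0.51,-0.83],[0,0,0],-1]
    - [[0.91,0.51,0],[0,0,0],-1]
    - [[0.91,0.51,0],[0,0,0],-1]
    - [[0.91,0.51,0],[0,0,0],-1]
    - [[0.91,0.52,0],[0,0,0],-1]
    - [[0.91,0.52,0],[0,0,0],-1]
    - [[0.91,0.52,0],[0,0,0],-1]
    - [[0.92,0.52,0],[0,0,0],-1]

```text
time_s: 12.0
ee_pos: [0.5672, -0.0478, 0.1099]
eef_rot: [-3.142, -0.0, 1.572]
force: [0.4, -0.6, -0.9]
grip_width: 0.0396
grip_force: 10.0
```

send_rows:
  motion:
    - [[0,0,1],[0,0,0],-1]
    - [[0,0,1],[0,0,0],-1]
    - [[0,0,0.7],[0,0,0],-1]
    - [[0,0,0.3],[0,0,0],-1]
    - [[0,0,0],[0,0,0],-1]
    - [[0,0,0],[0,0,0],-1]

```text
time_s: 12.6
ee_pos: [0.5673, -0.0492, 0.021]
eef_rot: [3.14, 0.0, 1.572]
force: [0.2, -1.2, 0.2]
grip_width: 0.0394
grip_force: 10.0
```

Run:
```python
from h import *
c=shot("wrist");o=get_obs();print(o["ee_pos"],o["eef_rot"],o["grip_width"],o["grip_force"],o["force"])
cv2.imwrite("pics/w4.png",cv2.resize(c["pixels"][:,100:460,::-1],None,fx=1.4,fy=1.4))
```

```text
[ 0.56747231 -0.04918939  0.02122065] [3.13982886e+00 2.89916764e-04 1.57170463e+00] 0.039627633695121095 9.999969899654388 [ 0.50874553 -0.25608781 -0.17936647]
```

View pics/w4.png

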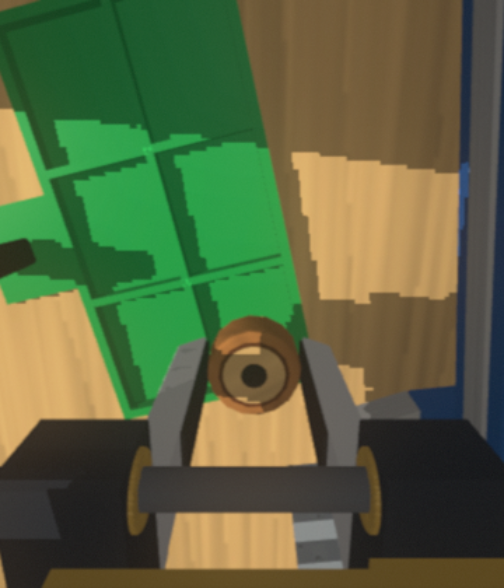

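Whorl held at (255,365) over the right-front compartment region, consistent with the parallax. Lowering, releasing.

send_rows:
  motion:
    - [[0,0,0.6],[0,0,0],-1]
    - [[0,0,0.4],[0,0,0],-1]
    - [[0,0,0.15],[0,0,0],-1]
    - [[0,0,0],[0,0,0],-1]
    - [[0,0,0],[0,0,0],0.12]
    - [[0,0,0],[0,0,0],0.12]
    - [[0,0,0],[0,0,0],0.12]
    - [[0,0,-0.5],[0,0,0],0.12]
    - [[0,0,-1],[0,0,0],0.12]
    - [[0,0,-1],[0,0,0],0.12]
    - [[0,0,-1],[0,0,0],0.3]
    - [[0,0,-1],[0,0,0],0.3]

```text
time_s: 13.85
ee_pos: [0.5667, -0.049, 0.1231]
eef_rot: [3.14, 0.0, 1.572]
force: [-0.5, 0.1, -0.4]
grip_width: 0.0608
grip_force: 0.0
```

send_rows:
  motion:
    - [[0,0,-1],[0,0,0],0.3]
    - [[0,0,-1],[0,0,0],0.3]
    - [[0,0,-1],[0,0,0],0.3]
    - [[0.3,-0.5,-0.5],[0,0,0],0.3]
    - [[0.3,-0.5,-0.5],[0,0,0],0.3]
    - [[0,0,0],[0,0,0],0.3]

```text
time_s: 14.45
ee_pos: [0.5365, -0.0304, 0.244]
eef_rot: [3.137, 0.0, 1.573]
force: [-0.1, -0.6, 0.1]
grip_width: 0.0613
grip_force: 0.0
```

```bash
cat >> h.py <<'E'
def tray(c):
    m=green(c);P=cloud(c);p=P[m];r=p[(p[:,2]>.0095)&(p[:,2]<.017)][:,:2].astype(np.float32)
    (cx,cy),(w,h),a=cv2.minAreaRect(r*1000)
    if w>h: w,h=h,w; a-=90
    a=np.radians(a); k=w/2-55; t=np.array([cx+k*np.cos(a),cy+k*np.sin(a)])/1000
    print("tray",t.round(4),"yaw",a.round(4),"size",w,h); return t,a
def cells(t,a,L=((26,66),(26,0),(26,-66),(-26,66),(-26,0),(-26,-66))):
    R=np.array([[np.cos(a),-np.sin(a)],[np.sin(a),np.cos(a)]]); return [t+R@(np.array(l)/1000) for l in L]
E
python3 - <<'E'
from h import *
c=shot("wrist");save(c,"w5.png");o=get_obs();print(o["time_s"],o["ee_pos"],o["grip_width"])
t,a=tray(c)
for x in cells(t,a):print(x.round(4))
w=whorl(c,(.567,-.049),z=.026); R=np.array([[np.cos(a),np.sin(a)],[-np.sin(a),np.cos(a)]]);print(R@(w[:2]-t))
E
```

```text
14.5 [ 0.53683929 -0.03089799  0.24234898] 0.06105696109533152
tray [0.5261 0.0092] yaw 0.2337 size 148.21334838867188 203.02978515625
[0.5361 0.0795]
[0.5514 0.0152]
[ 0.5667 -0.049 ]
[0.4855 0.0674]
[0.5008 0.0032]
[ 0.5161 -0.061 ]
whorl px 302.2373352050781 193.6445770263672 n 613 rad mm 19.70277781491488 pos [ 0.5678 -0.0489  0.026 ] z 0.0266
[ 0.02712211 -0.06621427]
```

send_rows:
  motion:
    - [[0.91,0.4,0],[0,0,0],0.3]
    - [[0.91,0.4,0],[0,0,0],0.3]
    - [[0.91,0.4,0],[0,0,0],0.3]
    - [[0.91,0.4,0],[0,0,0],0.3]
    - [[0.91,0.4,0],[0,0,0],0.3]
    - [[0.91,0.4,0],[0,0,0],0.3]
    - [[0.91,0.4,0],[0,0,0],0.3]
    - [[0.91,0.4,0],[0,0,0],0.3]
    - [[0.91,0.4,0],[0,0,0],0.3]
    - [[0,0,0],[0,0,0],0.3]
    - [[0,0,0],[0,0,0],0.3]

```text
time_s: 15.6
ee_pos: [0.6447, 0.2146, 0.2391]
eef_rot: [-3.14, 0.001, 1.572]
force: [-1.0, 0.1, 0.1]
grip_width: 0.0611
grip_force: 0.0
```

Run:
```python
from h import *
c=shot("wrist");save(c,"w6.png");o=get_obs();print(o["time_s"],o["ee_pos"],o["eef_rot"],o["qpos"])
w=whorl(c,(.652,.2245)); print((w-o["ee_pos"])/.03)
```

```text
15.65 [0.64458326 0.21406998 0.23962633] [-3.14049467e+00  4.85476335e-04  1.57154219e+00] [ 2.66811859e-01  5.75397278e-01  9.89439927e-01 -1.79696776e-04
  1.57794245e+00  2.66065083e-01]
whorl px 287.30767822265625 171.3076934814453 n 646 rad mm 19.949280980231688 pos [0.6534 0.2277 0.022 ] z 0.0226
[ 0.29452195  0.4539523  -7.254211  ]
```

send_rows:
  motion:
    - [[0.45,0.29,0.3],[0,0,0],0.3]
    - [[0,0,1],[0,0,0],0.3]
    - [[0,0,1],[0,0,0],0.3]
    - [[0,0,1],[0,0,0],0.3]
    - [[0,0,1],[0,0,0],0.3]
    - [[0,0,1],[0,0,0],0.3]
    - [[0,0,1],[0,0,0],0.3]
    - [[0,0,1],[0,0,0],0.3]
    - [[0,0,0.7],[0,0,0],0.3]
    - [[0,0,0.4],[0,0,0],0.3]
    - [[0,0,0.25],[0,0,0],0.3]
    - [[0,0,0],[0,0,0],0.3]

```text
time_s: 16.85
ee_pos: [0.6532, 0.2278, -0.0192]
eef_rot: [-3.141, 0.0, 1.571]
force: [-0.9, 0.2, -0.5]
grip_width: 0.0612
grip_force: 0.0
```

send_rows:
  motion:
    - [[0,0,0],[0,0,0],-1]
    - [[0,0,0],[0,0,0],-1]
    - [[0,0,0],[0,0,0],-1]
    - [[0,0,0],[0,0,0],-1]
    - [[0,0,0],[0,0,0],-1]

```text
time_s: 17.35
ee_pos: [0.6536, 0.2284, -0.0182]
eef_rot: [3.14, -0.0, 1.572]
force: [-0.5, -1.8, 6.1]
grip_width: 0.0393
grip_force: 10.0
```

send_rows:
  motion:
    - [[0,0,-0.4],[0,0,0],-1]
    - [[0,0,-1],[0,0,0],-1]
    - [[0,0,-1],[0,0,0],-1]
    - [[0,0,-1],[0,0,0],-1]
    - [[0,0,-0.9],[0,0,0],-1]
    - [[-0.9,-0.7,0],[0,0,0],-1]
    - [[-0.9,-0.7,0],[0,0,0],-1]
    - [[-0.9,-0.7,0],[0,0,0],-1]
    - [[-0.9,-0.7,0],[0,0,0],-1]
    - [[-0.9,-0.7,0],[0,0,0],-1]
    - [[-0.45,-0.42,0],[0,0,0],-1]
    - [[0,0,0],[0,0,0],-1]

```text
time_s: 18.55
ee_pos: [0.535, 0.0784, 0.1109]
eef_rot: [3.141, 0.0, 1.57]
force: [-0.1, -0.7, -1.0]
grip_width: 0.0394
grip_force: 10.0
```

send_rows:
  motion:
    - [[0,0,1],[0,0,0],-1]
    - [[0,0,1],[0,0,0],-1]
    - [[0,0,0.7],[0,0,0],-1]
    - [[0,0,0.3],[0,0,0],-1]
    - [[0,0,0],[0,0,0],-1]
    - [[0,0,0],[0,0,0],-1]

```text
time_s: 19.15
ee_pos: [0.5366, 0.08, 0.021]
eef_rot: [3.14, -0.0, 1.572]
force: [0.6, 0.3, -0.8]
grip_width: 0.0397
grip_force: 10.0
```

Then to the whorl 2 look-out pose after release (0.485, 0.325).

send_rows:
  motion:
    - [[0,0,0.6],[0,0,0],-1]
    - [[0,0,0.4],[0,0,0],-1]
    - [[0,0,0.15],[0,0,0],-1]
    - [[0,0,0],[0,0,0],-1]
    - [[0,0,0],[0,0,0],0.12]
    - [[0,0,0],[0,0,0],0.12]
    - [[0,0,0],[0,0,0],0.12]
    - [[0,0,-0.5],[0,0,0],0.12]
    - [[0,0,-1],[0,0,0],0.12]
    - [[0,0,-1],[0,0,0],0.12]
    - [[0,0,-1],[0,0,0],0.3]
    - [[0,0,-1],[0,0,0],0.3]

```text
time_s: 20.35
ee_pos: [0.5357, 0.0797, 0.1231]
eef_rot: [3.14, -0.0, 1.572]
force: [0.2, -0.8, -0.9]
grip_width: 0.0608
grip_force: 0.0
```

send_rows:
  motion:
    - [[0.8,-0.2,-0.5],[0,0,0],0.3]
    - [[0.9,-0.2,-0.5],[0,0,0],0.3]
    - [[0.9,-0.2,-0.5],[0,0,0],0.3]
    - [[0.9,-0.2,-0.5],[0,0,0],0.3]
    - [[0.9,-0.2,-0.5],[0,0,0],0.3]
    - [[0.9,-0.2,-0.5],[0,0,0],0.3]
    - [[0.9,-0.2,-0.5],[0,0,0],0.3]
    - [[0.9,-0.2,-0.5],[0,0,0],0.3]
    - [[0.9,-0.1,0],[0,0,0],0.3]
    - [[0,0,0],[0,0,0],0.3]
    - [[0,0,0],[0,0,0],0.3]

```text
time_s: 21.45
ee_pos: [0.4842, 0.3195, 0.2411]
eef_rot: [3.141, -0.0, 1.573]
force: [0.5, -1.0, 0.5]
grip_width: 0.0612
grip_force: 0.0
```

Run:
```python
from h import *
c=shot("wrist");save(c,"w7.png");o=get_obs();print(o["time_s"],o["ee_pos"],o["eef_rot"])
w=whorl(c,(.490,.335)); print((w-o["ee_pos"])/.03)
c=shot("top");P=cloud(c)
m=((P[...,2]>.021)&(P[...,2]<.032)&(P[...,0]>.25)&(P[...,0]<.8)&(abs(P[...,1])<.5)).astype(np.uint8)
k,l,s,ce=cv2.connectedComponentsWithStats(m)
for i in range(1,k):
    p=P[l==i];e=np.ptp(p[:,:2],0)
    if s[i,4]>30 and .025<e.max()<.055: print(s[i],p.mean(0).round(4),e.round(3),c["pixels"][l==i].mean(0).round())
```

```text
21.5 [0.48441678 0.3190353  0.24093644] [3.14142282e+00 8.02782953e-05 1.57180300e+00]
whorl px 285.2027587890625 167.00531005859375 n 647 rad mm 19.850746864855655 pos [0.4905 0.3383 0.022 ] z 0.0227
[ 0.20295786  0.64340498 -7.29788139]
[309 199  11  11  84] [ 0.5648 -0.0523  0.0259] [0.037 0.037] [134. 105.  63.]
[274 208  11  11  90] [0.5335 0.0752 0.0264] [0.037 0.036] [85. 68. 40.]
[417 233  11  13  66] [ 0.4363 -0.4412  0.0232] [0.043 0.038] [141. 135. 124.]
```

send_rows:
  motion:
    - [[0.64,0.2,0.35],[0,0,0],0.3]
    - [[0,0,1],[0,0,0],0.3]
    - [[0,0,1],[0,0,0],0.3]
    - [[0,0,1],[0,0,0],0.3]
    - [[0,0,1],[0,0,0],0.3]
    - [[0,0,1],[0,0,0],0.3]
    - [[0,0,1],[0,0,0],0.3]
    - [[0,0,1],[0,0,0],0.3]
    - [[0,0,0.7],[0,0,0],0.3]
    - [[0,0,0.4],[0,0,0],0.3]
    - [[0,0,0.22],[0,0,0],0.3]
    - [[0,0,0],[0,0,0],0.3]

```text
time_s: 22.75
ee_pos: [0.4906, 0.3385, -0.0197]
eef_rot: [-3.141, 0.0, 1.571]
force: [-0.1, 0.1, 0.0]
grip_width: 0.0612
grip_force: 0.0
```

send_rows:
  motion:
    - [[0,0,0],[0,0,0],-1]
    - [[0,0,0],[0,0,0],-1]
    - [[0,0,0],[0,0,0],-1]
    - [[0,0,0],[0,0,0],-1]
    - [[0,0,0],[0,0,0],-1]

```text
time_s: 23.25
ee_pos: [0.4909, 0.339, -0.0189]
eef_rot: [3.141, -0.001, 1.572]
force: [-0.9, 0.3, 6.4]
grip_width: 0.0391
grip_force: 10.0
```

send_rows:
  motion:
    - [[0,0,-0.4],[0,0,0],-1]
    - [[0,0,-1],[0,0,0],-1]
    - [[0,0,-1],[0,0,0],-1]
    - [[0,0,-1],[0,0,0],-1]
    - [[-0.5,0.33,-0.9],[0,0,0],-1]
    - [[-1,0,0],[0,0,0],-1]
    - [[-1,0,0],[0,0,0],-1]
    - [[-1,0,0],[0,0,0],-1]
    - [[-1,0,0],[0,0,0],-1]
    - [[-1,0,0],[0,0,0],-1]
    - [[-1,0,0],[0,0,0],-1]
    - [[-1,0,0],[0,0,0],-1]

```text
time_s: 24.45
ee_pos: [0.5005, 0.1126, 0.1101]
eef_rot: [3.141, -0.0, 1.572]
force: [0.7, 0.0, -0.5]
grip_width: 0.0397
grip_force: 10.0
```

send_rows:
  motion:
    - [[-1,0,0],[0,0,0],-1]
    - [[-1,0,0],[0,0,0],-1]
    - [[-1,0,0],[0,0,0],-1]
    - [[-0.68,0,0],[0,0,0],-1]
    - [[0,0,1],[0,0,0],-1]
    - [[0,0,1],[0,0,0],-1]
    - [[0,0,0.7],[0,0,0],-1]
    - [[0,0,0.3],[0,0,0],-1]
    - [[0,0,0],[0,0,0],-1]
    - [[0,0,0],[0,0,0],-1]

```text
time_s: 25.45
ee_pos: [0.5013, 0.0034, 0.0205]
eef_rot: [3.14, 0.0, 1.572]
force: [0.2, 0.5, 0.1]
grip_width: 0.0393
grip_force: 10.0
```

send_rows:
  motion:
    - [[0,0,0.6],[0,0,0],-1]
    - [[0,0,0.4],[0,0,0],-1]
    - [[0,0,0.15],[0,0,0],-1]
    - [[0,0,0],[0,0,0],-1]
    - [[0,0,0],[0,0,0],0.12]
    - [[0,0,0],[0,0,0],0.12]
    - [[0,0,0],[0,0,0],0.12]
    - [[0,0,-0.5],[0,0,0],0.12]
    - [[0,0,-1],[0,0,0],0.12]
    - [[0,0,-1],[0,0,0],0.12]
    - [[0,0,-1],[0,0,0],0]
    - [[0,0,-1],[0,0,0],0]

```text
time_s: 26.65
ee_pos: [0.5006, 0.0034, 0.1213]
eef_rot: [3.141, -0.0, 1.572]
force: [0.1, 0.3, 0.6]
grip_width: 0.0469
grip_force: 0.0
```

send_rows:
  motion:
    - [[0,0.5,-1],[0,0,0],0]
    - [[0,0.5,-1],[0,0,0],0]
    - [[0,0.5,-1],[0,0,0],0]
    - [[-0.7,0.5,-1],[0,0,0],0]
    - [[-0.7,0.5,0],[0,0,0],0]
    - [[-0.7,0.5,0],[0,0,0],0]
    - [[0,0.5,0],[0,0,0],0]
    - [[0,0,0],[0,0,0],0]
    - [[0,0,0],[0,0,0],0]

```text
time_s: 27.55
ee_pos: [0.6054, -0.0592, 0.2396]
eef_rot: [-3.141, -0.0, 1.572]
force: [-0.7, 0.0, 0.3]
grip_width: 0.0467
grip_force: 0.0
```

Run:
```python
from h import *
c=shot("wrist");save(c,"w8.png");o=get_obs();print(o["time_s"],o["ee_pos"],o["grip_width"])
t,a=tray(c);R=np.array([[np.cos(a),np.sin(a)],[-np.sin(a),np.cos(a)]])
for x in((.5008,.0032),(.5361,.0795),(.567,-.049)):
    w=whorl(c,x,r=.03,z=.026);print(R@(w[:2]-t))
```

```text
27.6 [ 0.60530188 -0.05909781  0.23991681] 0.04706120872233897
tray [0.5263 0.0091] yaw 0.2319 size 129.5823516845703 203.90882873535156
whorl px 202.94117736816406 134.92156982421875 n 731 rad mm 21.843132914407462 pos [0.5032 0.0024 0.026 ] z 0.0266
[-0.02403722 -0.00119079]
whorl px 226.84054565429688 72.85134887695312 n 854 rad mm 23.79958672756336 pos [0.5381 0.0779 0.026 ] z 0.0266
[0.02725699 0.0641927 ]
whorl px 253.47068786621094 174.03746032714844 n 652 rad mm 20.06463486770856 pos [ 0.5684 -0.0493  0.026 ] z 0.0265
[ 0.02753693 -0.06648434]
```

View pics/w8.png

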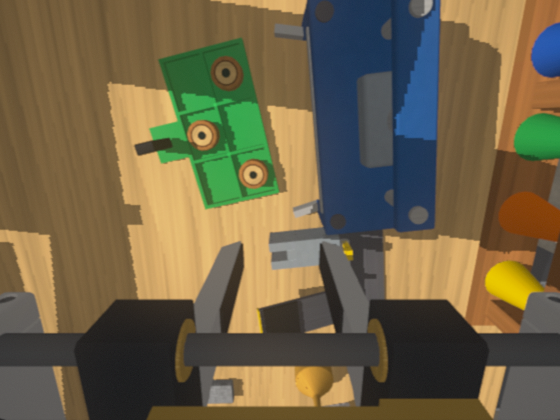

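All three whorls sit flat in their compartments ((226,73), (203,135), (253,174)). Next: the lock block and pin.

send_rows:
  motion:
    - [[-0.9,0,0],[0,0,0],0]
    - [[-0.9,0,0],[0,0,0],0]
    - [[-0.9,0,0],[0,0,0],0]
    - [[-0.9,0,0],[0,0,0],0]
    - [[-0.9,0,0],[0,0,0],0]
    - [[-0.9,0,0],[0,0,0],0]
    - [[-0.9,0,0],[0,0,0],0]
    - [[0,0,0],[0,0,0],0]
    - [[0,0,0],[0,0,0],0]

```text
time_s: 28.5
ee_pos: [0.6056, -0.2481, 0.24]
eef_rot: [3.142, -0.0, 1.571]
force: [0.1, 0.2, -0.3]
grip_width: 0.0467
grip_force: 0.0
```

Run:
```python
from h import *
c=shot("wrist");save(c,"w9.png");o=get_obs();print(o["time_s"],o["ee_pos"])
P=cloud(c);h=cv2.cvtColor(c["pixels"],cv2.COLOR_RGB2HSV)
near=(P[...,0]>.5)&(P[...,0]<.75)&(P[...,1]>-.32)&(P[...,1]<-.08)
red=((h[...,0]<6)|(h[...,0]>174))&(h[...,1]>150)&near&(P[...,2]>.04)&(P[...,2]<.13)
p=P[red];print("red",red.sum(),p.min(0),p.max(0));t=p[p[:,2]>.1];print("top",len(t),t.mean(0),np.ptp(t,0))
g=near&(abs(P[...,2]-.045)<.004)&(h[...,1]<70)&(P[...,1]>-.2)
k,l,s,ce=cv2.connectedComponentsWithStats(g.astype(np.uint8));i=1+s[1:,4].argmax();q=P[l==i]
print("block",s[i],cv2.minAreaRect(q[:,:2].astype(np.float32)*1000))
b=(h[...,0]>100)&(h[...,0]<120)&(h[...,1]>80)&(abs(P[...,2]-.1)<.005)&(P[...,0]<.8)
print("presstop",cv2.minAreaRect(P[b][:,:2].astype(np.float32)*1000))
dk=near&(h[...,2]<60)&(P[...,2]>.058)&(P[...,2]<.074)&(P[...,1]<-.21)&(P[...,0]<.66)
k,l,s,ce=cv2.connectedComponentsWithStats(dk.astype(np.uint8));i=1+s[1:,4].argmax();q=P[l==i]
print("pad",cv2.minAreaRect(q[:,:2].astype(np.float32)*1000),q.mean(0))
cv2.imwrite("pics/w9c.png",cv2.resize(c["pixels"][60:260,180:460,::-1],None,fx=2.8,fy=2.8))
```

```text
28.55 [ 0.60584647 -0.24756577  0.24015367]
red 184 [ 0.66497354 -0.15984361  0.05715401] [ 0.67634855 -0.14778671  0.10518412]
top 115 [ 0.67074611 -0.15359445  0.10340046] [0.01105816 0.0120569  0.00512263]
block [ 267   90   82   43 2069] ((639.3538208007812, -157.3850860595703), (97.98309326171875, 40.023807525634766), 6.46844482421875)
presstop ((713.5332641601562, -76.01469421386719), (116.65777587890625, 56.87310791015625), 6.230169296264648)
pad ((607.5292358398438, -255.47537231445312), (49.58395004272461, 54.181678771972656), 6.457862377166748) [ 0.60779153 -0.25487874  0.06634025]
```

View pics/w9c.png

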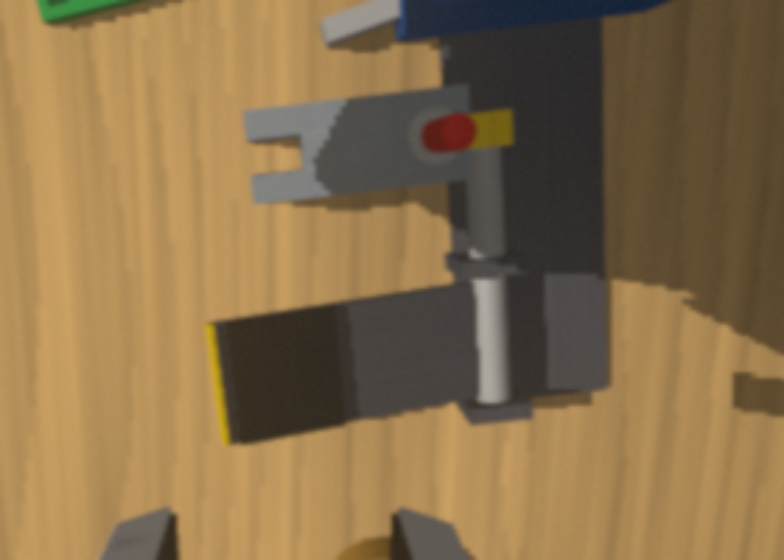

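Block with front notch at (275,152), pin (450,132) next to the yellow nose, pad (290,375). Block pose: centre (0.6394,-0.1574), yaw 0.113.

send_rows:
  motion:
    - [[0,0,0],[0,0,1],-0.2]
    - [[0,0,0],[0,0,1],-0.2]
    - [[0,0,0],[0,0,1],-0.2]
    - [[0,0,0],[0,0,1],-0.2]
    - [[0,0,0],[0,0,1],-0.2]
    - [[0,0,0],[0,0,1],-0.2]
    - [[0,0,0],[0,0,1],-0.2]
    - [[0,0,0],[0,0,1],-0.2]
    - [[0,0,0],[0,0,1],-0.2]
    - [[0,0,0],[0,0,1],-0.2]
    - [[0,0,0],[0,0,1],-0.2]
    - [[0,0,0],[0,0,1],-0.2]

```text
time_s: 29.75
ee_pos: [0.6061, -0.247, 0.2403]
eef_rot: [3.141, -0.0, 0.128]
force: [0.2, 0.6, -0.7]
grip_width: 0.0376
grip_force: 0.0
```

send_rows:
  motion:
    - [[0,0,0],[0,0,0.15],-0.2]
    - [[0.5,-0.58,0.4],[0,0,0],-0.2]
    - [[0.5,-0.58,0.5],[0,0,0],-0.2]
    - [[0.5,-0.58,0.5],[0,0,0],-0.2]
    - [[0.5,-0.58,0.5],[0,0,0],-0.2]
    - [[0.5,-0.56,0.5],[0,0,0],-0.2]
    - [[0,0,0],[0,0,0],-0.2]
    - [[0,0,0],[0,0,0],-0.2]

```text
time_s: 30.55
ee_pos: [0.6706, -0.1535, 0.1681]
eef_rot: [3.142, 0.0, 0.117]
force: [-0.4, -0.0, 1.2]
grip_width: 0.0373
grip_force: 0.0
```

```bash
cat > pin.py <<'E'
from h import *
c=shot("wrist");o=get_obs();e=o["ee_pos"];print(o["time_s"],e,o["eef_rot"],o["grip_width"],o["grip_force"],o["force"])
P=cloud(c);h=cv2.cvtColor(c["pixels"],cv2.COLOR_RGB2HSV)
red=((h[...,0]<6)|(h[...,0]>174))&(h[...,1]>150)&(abs(P[...,0]-.64)<.1)&(abs(P[...,1]+.155)<.08)&(P[...,2]>.04)
p=P[red];print("red",red.sum(),p.min(0),p.max(0));zt=np.percentile(p[:,2],98);t=p[p[:,2]>zt-.003]
print("top",len(t),(t.max(0)+t.min(0))/2,np.ptp(t,0))
m=(P[...,2]<e[2]+.07)&(P[...,2]>e[2]+.015)&(h[...,1]<60)&(np.hypot(P[...,0]-e[0],P[...,1]-e[1])<.045)
q=P[m];
if len(q): print("tips",q[q[:,2].argsort()[:400:40]].round(4).tolist())
E
python3 pin.py
```

```text
30.6 [ 0.67062059 -0.15426671  0.16877699] [ 3.14107201e+00 -8.46449869e-04  1.15532098e-01] 0.03805101744684883 0.0 [-0.12559554  1.18439135  0.35676751]
red 265 [ 0.66677283 -0.1589111   0.05735381] [ 0.67854824 -0.14753759  0.10482395]
top 135 [ 0.67262551 -0.15322434  0.10328452] [0.01170537 0.01137352 0.00307884]
tips [[0.681, -0.1717, 0.1982], [0.677, -0.1277, 0.2026], [0.6775, -0.1297, 0.2049], [0.6832, -0.1758, 0.2069], [0.6776, -0.1284, 0.2084], [0.6778, -0.1297, 0.2099], [0.6827, -0.1759, 0.2114], [0.6769, -0.1216, 0.213], [0.6769, -0.1258, 0.2145], [0.6767, -0.1249, 0.2158]]
```

send_rows:
  motion:
    - [[0.05,-0.03,0.5],[0,0,0],-0.2]
    - [[0,0,1],[0,0,0],-0.2]
    - [[0,0,1],[0,0,0],-0.2]
    - [[0,0,0.7],[0,0,0],-0.2]
    - [[0,0,0.4],[0,0,0],-0.2]
    - [[0,0,0.15],[0,0,0],-0.2]
    - [[0,0,0],[0,0,0],-1]
    - [[0,0,0],[0,0,0],-1]
    - [[0,0,0],[0,0,0],-1]
    - [[0,0,0],[0,0,0],-1]
    - [[0,0,0],[0,0,0],-1]
    - [[0,0,0],[0,0,0],-1]
  squeeze: 20

```text
time_s: 31.8
ee_pos: [0.6725, -0.1532, 0.0562]
eef_rot: [3.141, -0.001, 0.114]
force: [-0.2, -0.6, 6.0]
grip_width: 0.0134
grip_force: 20.0
```

```bash
python3 pin.py
```

```text
31.85 [ 0.67253627 -0.15319314  0.05623609] [ 3.14100550e+00 -1.40911842e-03  1.13839968e-01] 0.013165201599109801 19.965753257274628 [ 1.2626278  -0.76877949  6.40193889]
red 911 [ 0.66554733 -0.15865866  0.05402263] [ 0.67885994 -0.14551165  0.10535763]
top 377 [ 0.67202622 -0.15224099  0.10333303] [0.01295779 0.0126698  0.00404921]
tips [[0.662, -0.1103, 0.0724], [0.6833, -0.1595, 0.0877], [0.6833, -0.1612, 0.0903], [0.6812, -0.1416, 0.0924], [0.6834, -0.1604, 0.0939], [0.6815, -0.1429, 0.0956], [0.6834, -0.1655, 0.0971], [0.6836, -0.1619, 0.0983], [0.681, -0.1392, 0.0999], [0.6806, -0.137, 0.1009]]
```

send_rows:
  motion:
    - [[0,0,-0.1],[0,0,0],-1]
    - [[0,0,-0.3],[0,0,0],-1]
    - [[0,0,-0.3],[0,0,0],-1]
    - [[0,0,-0.3],[0,0,0],-1]
    - [[0,0,-0.3],[0,0,0],-1]
    - [[0,0,-0.3],[0,0,0],-1]
    - [[-0.4,0,0],[0,0,0],-1]
    - [[-0.6,0,0],[0,0,0],-1]
    - [[-0.6,0,0],[0,0,0],-1]
    - [[-0.6,0.03,0],[0,0,0],-1]
    - [[0,0,0],[0,0,0],-1]
    - [[0,0,0],[0,0,0],-1]

```text
time_s: 33.05
ee_pos: [0.6075, -0.1616, 0.1049]
eef_rot: [3.141, -0.002, 0.114]
force: [0.7, 0.2, -0.3]
grip_width: 0.0007
grip_force: 0.0
```

```bash
cat >> pin.py <<'E'
c0=np.array([.6828,.0186]);s,k=np.sin(.1129),np.cos(.1129);R=np.array([[k,s],[-s,k]])
print("pin in press",R@(((t.max(0)+t.min(0))/2)[:2]-c0),"tcp in press",R@(e[:2]-c0))
g=(abs(P[...,2]-.045)<.004)&(h[...,1]<70)&(P[...,1]>-.2)&(P[...,1]<-.11)&(P[...,0]<.69)&(P[...,0]>.57)
k_,l,s_,_=cv2.connectedComponentsWithStats(g.astype(np.uint8));i=1+s_[1:,4].argmax();q=P[l==i]
print("block",s_[i],cv2.minAreaRect(q[:,:2].astype(np.float32)*1000))
b=(abs(P[...,2]-.045)<.03)&(h[...,1]<60)&(abs(P[...,0]-.64)<.06)&(abs(P[...,1]+.155)<.05)
save(c,"p%d.png"%int(o["time_s"]*10))
E
python3 pin.py; python3 -c "
import cv2,glob;f=sorted(glob.glob('pics/p*.png'))[-1];print(f);im=cv2.imread(f)[60:300,160:420];cv2.imwrite('pics/pc.png',cv2.resize(im,None,fx=2.5,fy=2.5))"
```

```text
33.1 [ 0.60762516 -0.16148101  0.1044843 ] [ 3.14087771e+00 -1.83037820e-03  1.13837403e-01] 0.0005353853805594828 0.0 [0.20655305 0.42070544 0.74472882]
red 330 [ 0.66565143 -0.15985739  0.0650446 ] [ 0.67839779 -0.14723827  0.10496877]
top 288 [ 0.67185851 -0.15359565  0.10337697] [0.01241415 0.01252348 0.0031836 ]
tips [[0.6156, -0.1615, 0.135], [0.6178, -0.1672, 0.1401], [0.6169, -0.156, 0.1425], [0.6159, -0.1514, 0.1444], [0.6183, -0.1669, 0.1458], [0.6163, -0.1492, 0.1474], [0.6168, -0.1578, 0.1493], [0.6183, -0.1696, 0.1508], [0.6175, -0.1623, 0.1524], [0.6163, -0.1523, 0.1537]]
pin in press [-0.03027145 -0.16986671] tcp in press [-0.09498422 -0.17046532]
block [ 258  121   49  112 3880] ((638.6636352539062, -157.81040954589844), (97.64393615722656, 40.13622283935547), 6.5492777824401855)
pics/p331.png
```

View pics/pc.png

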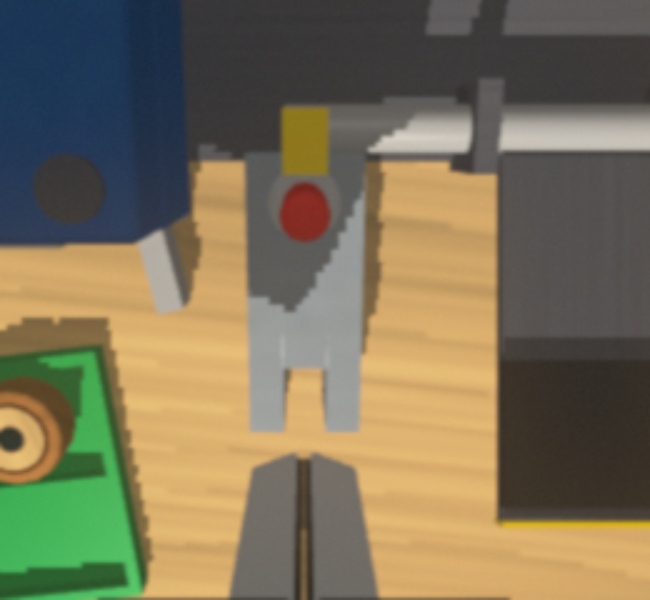

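The pin slipped and is still in the bore (red at (305,212)), all else undisturbed. Regrip deeper and harder, offset slightly forward to keep the gripper body off the housing.

send_rows:
  motion:
    - [[0,0,0],[0,0,0],-0.2]
    - [[0.4,0,0],[0,0,0],-0.2]
    - [[0.6,-0.02,0],[0,0,0],-0.2]
    - [[0.6,0,0],[0,0,0],-0.2]
    - [[0.42,0,0],[0,0,0],-0.2]
    - [[0,0,0],[0,0,0],-0.2]
    - [[0,0,0.6],[0,0,0],-0.2]
    - [[0,0,0.6],[0,0,0],-0.2]
    - [[0,0,0.5],[0,0,0],-0.2]
    - [[0,0,0.3],[0,0,0],-0.2]
    - [[0,0,0.12],[0,0,0],-0.2]
    - [[0,0,0],[0,0,0],-0.2]
  squeeze: 60

```text
time_s: 34.3
ee_pos: [0.6667, -0.154, 0.0397]
eef_rot: [-3.142, 0.0, 0.114]
force: [-0.3, -0.9, 0.3]
grip_width: 0.0378
grip_force: 0.0
```

send_rows:
  motion:
    - [[0,0,0],[0,0,0],-1]
    - [[0,0,0],[0,0,0],-1]
    - [[0,0,0],[0,0,0],-1]
    - [[0,0,0],[0,0,0],-1]
    - [[0,0,0],[0,0,0],-1]
    - [[0,0,0],[0,0,0],-1]

```text
time_s: 34.9
ee_pos: [0.6669, -0.1544, 0.0401]
eef_rot: [3.141, -0.001, 0.114]
force: [1.1, -2.2, 2.0]
grip_width: 0.0131
grip_force: 60.0
```

send_rows:
  motion:
    - [[0,0,-0.05],[0,0,0],-1]
    - [[0,0,-0.05],[0,0,0],-1]
    - [[0,0,-0.05],[0,0,0],-1]
    - [[0,0,-0.05],[0,0,0],-1]

```text
time_s: 35.3
ee_pos: [0.6666, -0.1543, 0.0455]
eef_rot: [3.141, 0.0, 0.114]
force: [1.7, -4.2, -3.5]
grip_width: 0.0132
grip_force: 60.0
```

```bash
python3 pin.py
```

```text
35.35 [ 0.66667926 -0.15427295  0.04570737] [3.14127157e+00 1.98748227e-04 1.13671470e-01] 0.01305832993045434 60.00237286090851 [ 1.11329579 -4.62551034 -2.32991932]
red 1143 [ 0.66471753 -0.15921964  0.05956429] [ 0.67856013 -0.14601211  0.11025974]
top 460 [ 0.6715728  -0.1527936   0.10846954] [0.01371054 0.01285208 0.0035804 ]
tips [[0.6625, -0.1104, 0.0648], [0.6754, -0.1419, 0.077], [0.6778, -0.164, 0.08], [0.6756, -0.1606, 0.0819], [0.675, -0.1381, 0.0835], [0.6786, -0.1695, 0.085], [0.6749, -0.1367, 0.0866], [0.6739, -0.1449, 0.0879], [0.6625, -0.1102, 0.0896], [0.6745, -0.1376, 0.0909]]
pin in press [-0.03046498 -0.16903757] tcp in press [-0.03549402 -0.16995619]
block [267 282  30  49 694] ((611.0323486328125, -160.32164001464844), (42.909080505371094, 22.669845581054688), 5.752708911895752)
```

send_rows:
  motion:
    - [[0,0,-0.1],[0,0,0],-1]
    - [[0,0,-0.12],[0,0,0],-1]
    - [[0,0,-0.12],[0,0,0],-1]
    - [[0,0,-0.12],[0,0,0],-1]
    - [[0,0,-0.12],[0,0,0],-1]
    - [[0,0,-0.12],[0,0,0],-1]
    - [[0,0,-0.12],[0,0,0],-1]
    - [[0,0,-0.12],[0,0,0],-1]
    - [[0,0,-0.12],[0,0,0],-1]
    - [[0,0,-0.12],[0,0,0],-1]
    - [[0,0,-0.12],[0,0,0],-1]
    - [[0,0,0],[0,0,0],-1]

```text
time_s: 36.55
ee_pos: [0.6671, -0.1539, 0.0856]
eef_rot: [3.141, -0.001, 0.114]
force: [-0.5, 0.9, -0.9]
grip_width: 0.0132
grip_force: 60.0
```

```bash
python3 pin.py
```

```text
36.6 [ 0.66688876 -0.15391957  0.085154  ] [ 3.14147939e+00 -5.69101197e-04  1.13832036e-01] 0.012867344856991389 59.99708533287048 [-0.36486025 -0.42128117 -0.06321037]
red 1140 [ 0.66660761 -0.15874223  0.0982008 ] [ 0.68023941 -0.14552737  0.14965008]
top 469 [ 0.67307825 -0.1522796   0.14784339] [0.01294129 0.01292527 0.00361338]
tips [[0.6617, -0.1098, 0.1006], [0.678, -0.1607, 0.1189], [0.6781, -0.163, 0.1214], [0.678, -0.1617, 0.1232], [0.6753, -0.1373, 0.1248], [0.6785, -0.1644, 0.1266], [0.6761, -0.16, 0.128], [0.6744, -0.1446, 0.1296], [0.6757, -0.1599, 0.1313], [0.675, -0.1379, 0.1326]]
pin in press [-0.0289112  -0.16869645] tcp in press [-0.03524605 -0.16962867]
block [289 196  19  49 586] ((668.4078369140625, -167.08758544921875), (41.63849639892578, 15.095149993896484), 7.092658519744873)
```

send_rows:
  motion:
    - [[-0.3,0,0],[0,0,0],-1]
    - [[-0.5,0,0],[0,0,0],-1]
    - [[-0.6,0.02,0],[0,0,0],-1]
    - [[-0.5,0,0],[0,0,0],-1]
    - [[-0.34,0,0],[0,0,0],-1]
    - [[0,0,0.3],[0,0,0],-1]
    - [[0,0,0],[0,0,0],-1]
    - [[0,0,0],[0,0,0],-1]

```text
time_s: 37.4
ee_pos: [0.6003, -0.162, 0.0752]
eef_rot: [-3.141, 0.001, 0.114]
force: [0.5, -0.6, -1.7]
grip_width: 0.013
grip_force: 60.0
```

```bash
python3 pin.py
python3 - <<'E'
from h import *
c=shot("scene");P=cloud(c);h=cv2.cvtColor(c["pixels"],cv2.COLOR_RGB2HSV)
red=((h[...,0]<6)|(h[...,0]>174))&(h[...,1]>150)&(abs(P[...,0]-.61)<.06)&(abs(P[...,1]+.16)<.06)&(P[...,2]>.04)
p=P[red]; lo=p[p[:,2]<np.percentile(p[:,2],25)];hi=p[p[:,2]>np.percentile(p[:,2],75)];print(len(p),lo.mean(0),hi.mean(0))
cv2.imwrite("pics/s5.png",cv2.resize(c["pixels"][160:300,110:260,::-1],None,fx=4,fy=4))
E
```

```text
37.45 [ 0.600399   -0.1620404   0.07542021] [-3.14140403e+00  3.00102321e-04  1.14047990e-01] 0.013023528835296096 59.99731957912445 [ 0.5743636   0.10190077 -0.45061871]
red 1120 [ 0.60005028 -0.16684236  0.08710121] [ 0.6819001  -0.1518756   0.28344103]
top 465 [ 0.64097519 -0.15935898  0.20960384] [0.08184982 0.01496676 0.14767439]
tips [[0.6076, -0.1675, 0.0914], [0.6109, -0.1695, 0.1088], [0.6116, -0.1717, 0.1114], [0.6114, -0.1746, 0.1132], [0.6116, -0.175, 0.1151], [0.608, -0.1433, 0.1166], [0.6081, -0.1435, 0.1181], [0.6092, -0.168, 0.1198], [0.6089, -0.1488, 0.1213], [0.6115, -0.1716, 0.1228]]
pin in press [-0.06160745 -0.17211402] tcp in press [-0.1022274  -0.17020704]
block [ 256  111   55  126 5351] ((638.5431518554688, -157.84445190429688), (97.61424255371094, 39.99348068237305), 6.553542613983154)
88 [ 0.61233893 -0.15846459  0.09395313] [ 0.6131435  -0.16219389  0.17311224]
```

View pics/s5.png

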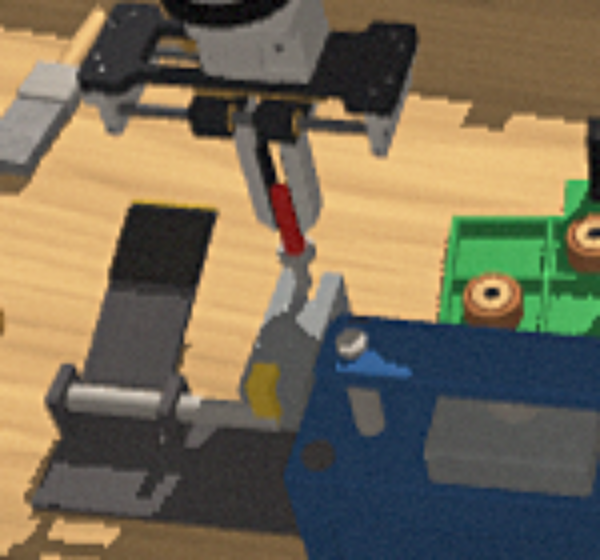

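Pin hangs straight above the notch in the scene view (head (287,220), notch (305,290)). Lowering with force watch.

send_rows:
  motion:
    - [[-0.06,0.02,0],[0,0,0],-1]
    - [[0,0,0.1],[0,0,0],-1]
    - [[0,0,0.1],[0,0,0],-1]
    - [[0,0,0.1],[0,0,0],-1]
    - [[0,0,0.1],[0,0,0],-1]
    - [[0,0,0.1],[0,0,0],-1]
    - [[0,0,0],[0,0,0],-1]

```text
time_s: 38.2
ee_pos: [0.5981, -0.1629, 0.0602]
eef_rot: [-3.141, 0.001, 0.114]
force: [-0.8, -0.5, -0.6]
grip_width: 0.013
grip_force: 60.0
```

```bash
python3 pin.py|head -2
```

```text
38.25 [ 0.59823294 -0.16295084  0.06049316] [-3.14140717e+00  3.73918978e-04  1.13807229e-01] 0.013484237490523123 59.99718904495239 [ 0.81087485  0.31179754 -0.54380802]
red 1134 [ 0.59428368 -0.16922961  0.07312042] [ 0.67972345 -0.15277785  0.26845289]
```

send_rows:
  motion:
    - [[0,0,0.15],[0,0,0],-1]
    - [[0,0,0.15],[0,0,0],-1]
    - [[0,0,0.15],[0,0,0],-1]
    - [[0,0,0.1],[0,0,0],-1]
    - [[0,0,0.07],[0,0,0],-1]
    - [[0,0,0],[0,0,0],-1]
    - [[0,0,0],[0,0,0],-1]

```text
time_s: 38.95
ee_pos: [0.5984, -0.163, 0.0422]
eef_rot: [3.142, -0.0, 0.114]
force: [-0.8, 0.4, -0.2]
grip_width: 0.013
grip_force: 60.0
```

send_rows:
  motion:
    - [[0,0,0.04],[0,0,0],-1]
    - [[0,0,0],[0,0,0],-1]
    - [[0,0,0],[0,0,0],-0.2]
    - [[0,0,0],[0,0,0],-0.2]
    - [[0,0,0],[0,0,0],-0.2]
    - [[0,0,0],[0,0,0],-0.2]
    - [[0,0,0],[0,0,0],-0.2]
    - [[0,0,-0.5],[0,0,0],-0.2]
    - [[0,0,-1],[0,0,0],-0.2]
    - [[0,0,-1],[0,0,0],-0.2]
    - [[-1,0,-0.5],[0,0,0],-0.2]
    - [[-0.5,0,0],[0,0,0],-0.2]
  squeeze: 20

```text
time_s: 40.15
ee_pos: [0.5536, -0.1686, 0.1346]
eef_rot: [3.139, -0.004, 0.114]
force: [-0.5, 0.4, 0.4]
grip_width: 0.0377
grip_force: 0.0
```

send_rows:
  motion:
    - [[0,0,0],[0,0,0],-0.2]

```text
time_s: 40.25
ee_pos: [0.553, -0.1684, 0.1328]
eef_rot: [3.141, -0.002, 0.113]
force: [0.0, 0.6, -0.3]
grip_width: 0.0374
grip_force: 0.0
```

```bash
python3 pin.py
python3 - <<'E'
from h import *
for n in("top","scene"):
    c=shot(n);P=cloud(c);h=cv2.cvtColor(c["pixels"],cv2.COLOR_RGB2HSV)
    red=((h[...,0]<6)|(h[...,0]>174))&(h[...,1]>150)&(abs(P[...,0]-.61)<.04)&(abs(P[...,1]+.16)<.04)&(P[...,2]>.04)
    p=P[red]
    if len(p): lo=p[p[:,2]<np.percentile(p[:,2],25)];hi=p[p[:,2]>np.percentile(p[:,2],75)];print(n,len(p),p[:,2].min(),p[:,2].max(),lo.mean(0),hi.mean(0))
E
```

```text
40.3 [ 0.5537471  -0.16829332  0.13227234] [ 3.14096018e+00 -1.37366092e-03  1.13254154e-01] 0.037641161413154774 0.0 [ 0.11113207 -0.88988071  0.105865  ]
red 252 [ 0.59820829 -0.16761308  0.05830368] [ 0.63410792 -0.15544954  0.34127697]
top 208 [ 0.6161581  -0.16153131  0.22161836] [0.03589963 0.01216354 0.23931721]
tips [[0.5645, -0.1871, 0.1626], [0.5595, -0.142, 0.1676], [0.56, -0.1435, 0.1699], [0.5652, -0.1878, 0.172], [0.5656, -0.1951, 0.1737], [0.5657, -0.196, 0.1753], [0.5659, -0.1923, 0.1767], [0.5636, -0.1867, 0.1784], [0.5592, -0.1374, 0.1799], [0.56, -0.1443, 0.1812]]
pin in press [-0.08651128 -0.17147662] tcp in press [-0.14928675 -0.17116433]
block [ 258   55   47  113 4145] ((638.7708740234375, -157.79478454589844), (97.1276626586914, 40.03907775878906), 6.539505481719971)
scene 85 0.051068612550436154 0.3583057126161786 [ 0.61008865 -0.15946316  0.05971455] [ 0.60445327 -0.16115104  0.12518136]
```

```bash
sed -i 's/&(P\[...,2\]>.04)$/\&(P[...,2]>.04)\&(P[...,2]<.16)/' pin.py; python3 pin.py | grep -v tips
python3 - <<'E'
from h import *
c=shot("wrist"); cv2.imwrite("pics/w12.png",cv2.resize(c["pixels"][20:260,130:430,::-1],None,fx=2.2,fy=2.2))
E
```

```text
40.45 [ 0.5541876  -0.16798025  0.13089321] [-3.14148414e+00  1.23685213e-04  1.14012509e-01] 0.038063552597234186 0.0 [0.20748843 0.05350109 0.19799425]
red 271 [ 0.59812664 -0.16746369  0.05891713] [ 0.61119909 -0.15569495  0.10509979]
top 216 [ 0.60433042 -0.16157932  0.1033231 ] [0.01240757 0.01176874 0.00355337]
pin in press [-0.09826907 -0.17019181] tcp in press [-0.14881379 -0.17090288]
block [ 259   56   46  114 4204] ((638.5771484375, -157.7943115234375), (97.60204315185547, 39.96105194091797), 6.451793193817139)
```

View pics/w12.png

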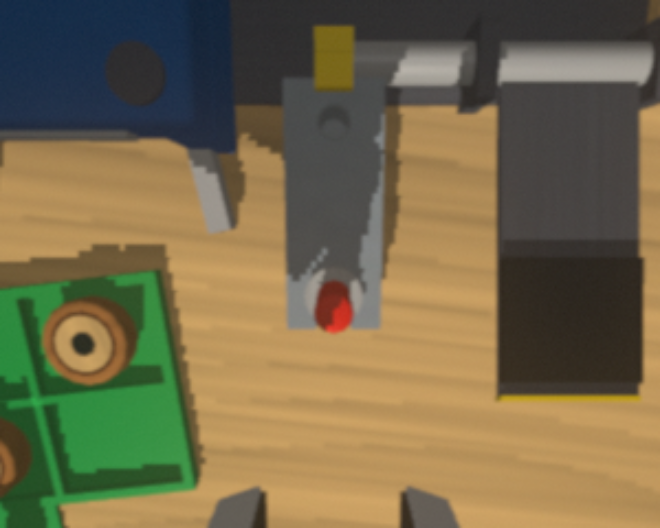

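Pin is parked upright in the notch (head at (333,305), collar on block; z 0.103 at the head top, 2 mm off). Now over the tray's fin.

send_rows:
  motion:
    - [[-0.52,-0.94,-0.2],[0,0,0],0]
    - [[-0.52,-0.94,-0.2],[0,0,0],0]
    - [[-0.52,-0.94,-0.2],[0,0,0],0]
    - [[-0.52,-0.94,0],[0,0,0],0]
    - [[-0.51,-0.94,0],[0,0,0],0]
    - [[-0.51,-0.93,0],[0,0,0],0]
    - [[0,0,0],[0,0,-0.98],0]
    - [[0,0,0],[0,0,0],0]
    - [[0,0,0],[0,0,0],0]

```text
time_s: 41.4
ee_pos: [0.4425, -0.0109, 0.1489]
eef_rot: [-3.142, 0.0, 0.229]
force: [-0.1, -0.6, -0.1]
grip_width: 0.0466
grip_force: 0.0
```

```bash
cat > fin.py <<'E'
from h import *
c=shot("wrist");o=get_obs();e=o["ee_pos"];print(o["time_s"],e,o["eef_rot"],o["grip_width"],o["grip_force"],o["force"])
P=cloud(c);h=cv2.cvtColor(c["pixels"],cv2.COLOR_RGB2HSV)
m=(h[...,2]<90)&(abs(P[...,2]-.068)<.004)&(P[...,0]<.62)&(P[...,0]>.4)&(abs(P[...,1])<.08)
k,l,s,_=cv2.connectedComponentsWithStats(m.astype(np.uint8))
if k>1:
    i=1+s[1:,4].argmax();r=cv2.minAreaRect(P[l==i][:,:2].astype(np.float32)*1000);print("fin",s[i,4],r)
    f=np.array(r[0])/1000;y=o["eef_rot"][2];d=f-e[:2];print("delta tool xy units",(d@[np.cos(y),np.sin(y)])/.03,(d@[np.sin(y),-np.cos(y)])/.03)
t,a=tray(c);c0=np.array([.6826,.0184]);s,k=np.sin(.1135),np.cos(.1135);R=np.array([[k,s],[-s,k]])
print("tray in press",R@(t-c0),"dyaw",a-.1135)
E
python3 fin.py
```

```text
41.45 [ 0.44241575 -0.01108247  0.14881575] [-3.14146923e+00  2.96138134e-04  2.28304334e-01] 0.0468560431551741 0.0 [-0.3159278  -0.24675667 -0.63121779]
fin 298 ((442.8123779296875, -10.304854393005371), (22.567705154418945, 12.521689414978027), 13.369338989257812)
delta tool xy units 0.018744217938530296 -0.022255783674004527
tray [0.5256 0.0089] yaw 0.2312 size 130.30967712402344 204.19493103027344
tray in press [-0.15702325  0.0083113 ] dyaw 0.11766770894105803
```

send_rows:
  motion:
    - [[0.02,-0.02,0.8],[0,0,-0.03],0]
    - [[0,0,1],[0,0,0],0]
    - [[0,0,1],[0,0,0],0]
    - [[0,0,1],[0,0,0],0]
    - [[0,0,0.7],[0,0,0],0]
    - [[0,0,0.36],[0,0,0],0]
    - [[0,0,0],[0,0,0],-1]
    - [[0,0,0],[0,0,0],-1]
    - [[0,0,0],[0,0,0],-1]
    - [[0,0,0],[0,0,0],-1]
    - [[0,0,0],[0,0,0],-1]
    - [[0,0,0],[0,0,0],-1]
  squeeze: 40

```text
time_s: 42.65
ee_pos: [0.443, -0.0103, 0.0039]
eef_rot: [3.141, -0.001, 0.235]
force: [-1.0, -1.6, 6.8]
grip_width: 0.0134
grip_force: 40.0
```

send_rows:
  motion:
    - [[0,0,0],[0,0,0.2],-1]
    - [[0,0,0],[0,0,0.2],-1]
    - [[0,0,0],[0,0,0.2],-1]
    - [[0,0,0],[0,0,0.2],-1]
    - [[0,0,0],[0,0,0.21],-1]
    - [[0,-0.05,0],[0,0,0],-1]
    - [[0,0,0],[0,0,0],-1]
    - [[0,0,0],[0,0,0],-1]

```text
time_s: 43.45
ee_pos: [0.443, -0.0088, 0.0039]
eef_rot: [3.141, -0.002, 0.114]
force: [0.3, -1.1, 6.3]
grip_width: 0.0136
grip_force: 40.0
```

```bash
cat >> fin.py <<'E'
g=green(c);r=P[g&(P[...,2]>.0095)&(P[...,2]<.017)][:,:2]; L=(r-c0)@R.T
print("n",len(r),"press-frame extents x",np.percentile(L[:,0],[.5,99.5]),"y",np.percentile(L[:,1],[.5,99.5]),"tcp press",R@(e[:2]-c0))
wm=(abs(P[...,2]-.026)<.003)&(np.hypot(P[...,0]-e[0],P[...,1]-e[1])<.25)
k_,l,s_,_=cv2.connectedComponentsWithStats(wm.astype(np.uint8))
for i in range(1,k_):
    if s_[i,4]>250: print("whorl",s_[i,4],(R@(P[l==i][:,:2].mean(0)-c0)).round(4),P[l==i][:,2].mean().round(4))
E
python3 fin.py
```

```text
43.5 [ 0.44300423 -0.00879264  0.00386351] [ 3.14116642e+00 -1.65226067e-03  1.13476859e-01] 0.013818469042346251 39.978477358818054 [-0.3933096  -1.10467793  6.43729329]
fin 1201 ((442.54351806640625, -8.213987350463867), (23.117225646972656, 16.96319007873535), 8.289113998413086)
delta tool xy units -0.013074051977367013 -0.020903135400238113
tray [0.5273 0.0012] yaw 0.1097 size 131.68392944335938 204.91363525390625
tray in press [-0.15622944  0.00054185] dyaw -0.0038154135286463803
n 15192 press-frame extents x [-0.21127515 -0.10150835] y [-0.10096482  0.10210511] tcp press [-2.41133906e-01  1.18098771e-04]
whorl 4379 [-0.1299  0.0639] 0.0267
whorl 4385 [-0.13   -0.0658] 0.0266
whorl 3397 [-0.1811 -0.0007] 0.0266
```

send_rows:
  motion:
    - [[0.2,0,0],[0,0,0],-1]
    - [[0.35,0,0],[0,0,0],-1]
    - [[0.35,0,0],[0,0,0],-1]
    - [[0.35,0,0],[0,0,0],-1]
    - [[0.35,0,0],[0,0,0],-1]
    - [[0.35,0,0],[0,0,0],-1]
    - [[0.35,0,0],[0,0,0],-1]
    - [[0.35,0,0],[0,0,0],-1]
    - [[0.3,0,0],[0,0,0],-1]
    - [[0,0,0],[0,0,0],-1]

```text
time_s: 44.5
ee_pos: [0.5317, 0.0015, 0.0039]
eef_rot: [3.141, -0.002, 0.114]
force: [3.8, -0.0, 3.3]
grip_width: 0.0136
grip_force: 40.0
```

```bash
python3 fin.py
```

```text
44.55 [0.53152774 0.00146784 0.00393594] [ 3.14123660e+00 -2.71765026e-03  1.13888476e-01] 0.013698244946569713 39.998005628585815 [4.29687057 0.42046399 4.05383729]
fin 1198 ((530.9378662109375, 2.288595199584961), (23.252710342407227, 16.957326889038086), 5.977176666259766)
delta tool xy units -0.016425923027471437 -0.0294157441058485
tray [0.6003 0.0108] yaw 0.1161 size 115.89350128173828 206.58645629882812
tray in press [-0.08263495  0.00181567] dyaw 0.0026040696999623664
n 10156 press-frame extents x [-0.12206888 -0.02857071] y [-0.10033028  0.10292052] tcp press [-0.15201791  0.0002867 ]
whorl 3564 [-0.0441  0.0648] 0.0267
whorl 3490 [-0.0436 -0.0648] 0.0266
whorl 1120 [-0.0736 -0.15  ] 0.026
whorl 3416 [-0.0917 -0.0002] 0.0266
```

send_rows:
  motion:
    - [[0.2,0,0],[0,0,0],-1]
    - [[0.3,0,0],[0,0,0],-1]
    - [[0.3,0,0],[0,0,0],-1]
    - [[0.3,0,0],[0,0,0],-1]
    - [[0.3,0,0],[0,0,0],-1]
    - [[0.3,0,0],[0,0,0],-1]
    - [[0.2,0,0],[0,0,0],-1]
    - [[0.1,0,0],[0,0,0],-1]
    - [[0,0,0],[0,0,0],-1]

```text
time_s: 45.45
ee_pos: [0.59, 0.0082, 0.0039]
eef_rot: [3.141, -0.0, 0.114]
force: [-3.1, -0.4, 9.2]
grip_width: 0.0134
grip_force: 40.0
```

send_rows:
  motion:
    - [[0.06,0,0],[0,0,0],-1]
    - [[0.06,0,0],[0,0,0],-1]
    - [[0.06,0,0],[0,0,0],-1]
    - [[0,0,0],[0,0,0],-1]

```text
time_s: 45.85
ee_pos: [0.595, 0.0088, 0.0039]
eef_rot: [3.141, 0.0, 0.114]
force: [-5.5, -0.1, 10.1]
grip_width: 0.0136
grip_force: 40.0
```

```bash
python3 fin.py|sed -n '1,3p;5,7p'
```

```text
45.9 [0.5949633  0.0087497  0.00392061] [3.14149352e+00 3.01456178e-04 1.13799198e-01] 0.013706609183360023 39.99934673309326 [-5.01299896  0.48485054 10.02319816]
fin 839 ((594.6583251953125, 9.721044540405273), (22.318294525146484, 16.08663558959961), 6.34454870223999)
delta tool xy units -0.006423382131974423 -0.03332302904304693
tray in press [-0.13289142  0.0014637 ] dyaw -0.008679793772973801
n 6 press-frame extents x [-0.0786902  -0.07795735] y [-0.00549207  0.00747768] tcp press [-0.08816579  0.00033722]
whorl 573 [-0.0848 -0.1501] 0.0259
```

send_rows:
  motion:
    - [[0.05,0,0],[0,0,0],-1]
    - [[0.05,0,0],[0,0,0],-1]
    - [[0,0,0],[0,0,0],-1]

```text
time_s: 46.2
ee_pos: [0.5979, 0.0091, 0.0039]
eef_rot: [3.141, 0.001, 0.114]
force: [-7.3, -0.2, 11.7]
grip_width: 0.0138
grip_force: 40.0
```

send_rows:
  motion:
    - [[0.05,0,0],[0,0,0],-1]
    - [[0.05,0,0],[0,0,0],-1]
    - [[0,0,0],[0,0,0],-1]

```text
time_s: 46.5
ee_pos: [0.599, 0.0092, 0.0037]
eef_rot: [-3.141, 0.005, 0.114]
force: [-19.7, -3.0, 19.1]
grip_width: 0.0138
grip_force: 40.0
```

send_rows:
  motion:
    - [[-0.03,0,0],[0,0,0],-1]
    - [[0,0,0],[0,0,0],-0.3]
    - [[0,0,0],[0,0,0],-0.3]
    - [[0,0,0],[0,0,0],-0.3]
    - [[0,0,-0.5],[0,0,0],-0.3]
    - [[0,0,-1],[0,0,0],-0.3]
    - [[0,0,-1],[0,0,0],-0.3]
    - [[0,0,-1],[0,0,0],-0.3]
    - [[0,0,-1],[0,0,0],-0.3]
    - [[0,0,-0.5],[0,0,0],-0.3]
    - [[0,0,0],[0,0,0],-0.3]
    - [[0,0,0],[0,0,0],-0.3]

```text
time_s: 47.7
ee_pos: [0.6001, 0.0094, 0.153]
eef_rot: [3.142, 0.0, 0.114]
force: [0.2, 0.1, -0.1]
grip_width: 0.033
grip_force: 0.0
```

```bash
cat >> fin.py <<'E'
if 'f' in dir(): print("fin press",R@(f-c0))
E
python3 fin.py|sed -n '1,3p;5,9p'; python3 pin.py|grep -A1 -E "^top|^pin"
```

```text
47.75 [0.5998185  0.00944909 0.15231495] [-3.14133984e+00  1.30992000e-03  1.13818285e-01] 0.033029144806204946 0.0 [0.11900721 0.37853262 0.82418245]
fin 281 ((597.9171142578125, 10.259856224060059), (22.393295288085938, 11.703500747680664), 6.821341514587402)
delta tool xy units -0.059900105224342186 -0.034048750580617834
tray in press [-0.10653793  0.00098378] dyaw 0.0009925326677065749
n 521 press-frame extents x [-0.0739752  -0.05153995] y [-0.09933687  0.10081681] tcp press [-0.08326261  0.00048223]
fin press [-0.08505994  0.00150312]
top 159 [ 0.60498404 -0.1604518   0.10299947] [0.01210906 0.0120923  0.00341011]
tips [[0.6113, -0.008, 0.1822], [0.6122, -0.0086, 0.1872], [0.6117, -0.0072, 0.1895], [0.6121, -0.0094, 0.1912], [0.6068, 0.0374, 0.193], [0.6072, 0.0349, 0.1946], [0.6066, 0.029, 0.1961], [0.6124, -0.016, 0.1974], [0.6124, -0.0152, 0.1991], [0.6074, 0.0337, 0.2004]]
pin in press [-0.09749258 -0.16914511] tcp in press [-0.08356116  0.00024075]
block [ 422  133   53   94 2941] ((638.975341796875, -157.4478302001953), (96.91067504882812, 40.98875427246094), 6.420573711395264)
```

send_rows:
  motion:
    - [[-0.08,0.88,0],[0,0,0],-1]
    - [[-0.08,0.88,0],[0,0,0],-1]
    - [[-0.08,0.88,0],[0,0,0],-1]
    - [[-0.08,0.88,0],[0,0,0],-1]
    - [[-0.08,0.88,0],[0,0,0],-1]
    - [[-0.09,0.88,0],[0,0,0],-1]
    - [[-0.09,0.88,0],[0,0,0],-1]
    - [[-0.09,0.88,0],[0,0,0],-1]
    - [[-0.09,0.88,0],[0,0,0],-1]
    - [[-0.09,0.88,0],[0,0,0],-1]
    - [[0,0,0],[0,0,0],-1]

```text
time_s: 48.9
ee_pos: [0.604, -0.2584, 0.1515]
eef_rot: [-3.141, 0.002, 0.111]
force: [-0.1, -0.5, 0.7]
grip_width: 0.0005
grip_force: 0.0
```

send_rows:
  motion:
    - [[0,0,0.6],[0,0,0],-1]
    - [[0,0,1],[0,0,0],-1]
    - [[0,0,0.9],[0,0,0],-1]
    - [[0,0,0.6],[0,0,0],-1]
    - [[0,0,0.4],[0,0,0],-1]
    - [[0,0,0.2],[0,0,0],-1]
    - [[0,0,0.1],[0,0,0],-1]
    - [[0,0,0.1],[0,0,0],-1]
    - [[0,0,0.1],[0,0,0],-1]
    - [[0,0,0],[0,0,0],-1]

```text
time_s: 49.9
ee_pos: [0.6051, -0.256, 0.0334]
eef_rot: [3.141, -0.001, 0.114]
force: [0.4, -1.4, 2.5]
grip_width: 0.001
grip_force: 1.2
```

send_rows:
  motion:
    - [[-0.02,0,0.1],[0,0,0],-1]
    - [[-0.02,0,0.1],[0,0,0],-1]
    - [[-0.02,0,0.1],[0,0,0],-1]
    - [[-0.02,0,0.1],[0,0,0],-1]
    - [[-0.02,0,0.1],[0,0,0],-1]
    - [[-0.02,0,0.1],[0,0,0],-1]
    - [[-0.02,0,0.1],[0,0,0],-1]
    - [[0,0,0],[0,0,0],-1]

```text
time_s: 50.7
ee_pos: [0.6012, -0.2564, 0.0121]
eef_rot: [3.141, -0.001, 0.114]
force: [0.3, -1.2, 5.6]
grip_width: 0.0007
grip_force: 3.0
```

send_rows:
  motion:
    - [[0,0,0.06],[0,0,0],-1]
    - [[0,0,0.06],[0,0,0],-1]
    - [[0,0,0],[0,0,0],-1]

```text
time_s: 51.0
ee_pos: [0.6009, -0.2565, 0.0088]
eef_rot: [3.141, -0.001, 0.114]
force: [-1.8, -1.7, 6.4]
grip_width: 0.0008
grip_force: 3.6
```

send_rows:
  motion:
    - [[0,0,0.06],[0,0,0],-1]
    - [[0,0,0.06],[0,0,0],-1]
    - [[0,0,0],[0,0,0],-1]

```text
time_s: 51.3
ee_pos: [0.6011, -0.2566, 0.0078]
eef_rot: [3.141, -0.001, 0.114]
force: [-13.6, 4.2, 29.6]
grip_width: 0.0006
grip_force: 15.0
```

send_rows:
  motion:
    - [[0,0,0.04],[0,0,0],-1]
    - [[0,0,0],[0,0,0],-1]

```text
time_s: 51.5
ee_pos: [0.6012, -0.2566, 0.0075]
eef_rot: [3.14, -0.001, 0.114]
force: [-17.8, 6.0, 38.5]
grip_width: 0.0006
grip_force: 19.1
```

send_rows:
  motion:
    - [[0,0,-0.05],[0,0,0],-1]
    - [[0,0,0],[0,0,0],-1]
    - [[0,0,0],[0,0,0],-1]
    - [[0,0,0],[0,0,0],-1]
    - [[0,0,0],[0,0,0],-1]
    - [[0,0,0],[0,0,0],-1]
    - [[0,0,0],[0,0,0],-1]
    - [[0,0,0],[0,0,0],-1]
    - [[0,0,0],[0,0,0],-1]
    - [[0,0,0],[0,0,0],-1]
    - [[0,0,0],[0,0,0],-1]
    - [[0,0,0],[0,0,0],-1]

```text
time_s: 52.7
ee_pos: [0.6011, -0.2566, 0.0079]
eef_rot: [3.141, -0.001, 0.114]
force: [-12.0, 3.6, 27.2]
grip_width: 0.0007
grip_force: 14.1
```

```bash
cat > chk.py <<'E'
from h import *
c=shot("scene");P=cloud(c);h=cv2.cvtColor(c["pixels"],cv2.COLOR_RGB2HSV)
red=((h[...,0]<6)|(h[...,0]>174))&(h[...,1]>150)&(abs(P[...,0]-.61)<.04)&(abs(P[...,1]+.16)<.04)&(P[...,2]>.04)&(P[...,2]<.12)
p=P[red];print("pin",len(p),p[:,2].max(),p.mean(0))
c0=np.array([.6826,.0184]);s,k=np.sin(.1135),np.cos(.1135);R=np.array([[k,s],[-s,k]])
L=(P[...,:2]-c0)@R.T
for x0 in(-.125,-.105,-.085,-.065):
    m=(abs(L[...,0]-x0)<.008)&(abs(L[...,1]+.277)<.02)&(P[...,2]<.1)
    if m.any():print("treadle z at x",x0,np.median(P[m][:,2]).round(4))
E
python3 chk.py
```

```text
pin 82 0.10361202277574073 [ 0.60923249 -0.15997543  0.0813875 ]
treadle z at x -0.125 0.0345
treadle z at x -0.105 0.0584
treadle z at x -0.085 0.0327
treadle z at x -0.065 0.0311
```

send_rows:
  motion:
    - [[0,0,-0.3],[0,0,0],-1]
    - [[0,0,-0.4],[0,0,0],-1]
    - [[0,0,-0.5],[0,0,0],-1]
    - [[0,0,-0.8],[0,0,0],-1]
    - [[0,0,-1],[0,0,0],-1]
    - [[0,0,-1],[0,0,0],-1]
    - [[0,0,-0.85],[0,0,0],-1]
    - [[0,0,0],[0,0,0],-1]

```text
time_s: 53.55
ee_pos: [0.6018, -0.2567, 0.1549]
eef_rot: [3.139, -0.004, 0.114]
force: [0.5, 0.0, -0.3]
grip_width: 0.0001
grip_force: 0.0
```

send_rows:
  motion:
    - [[0.08,-0.88,0],[0,0,0],-0.3]
    - [[0.08,-0.88,0],[0,0,0],-0.3]
    - [[0.08,-0.88,0],[0,0,0],-0.3]
    - [[0.08,-0.88,0],[0,0,0],-0.3]
    - [[0.08,-0.88,0],[0,0,0],-0.3]
    - [[0.09,-0.88,0],[0,0,0],-0.3]
    - [[0.09,-0.88,0],[0,0,0],-0.3]
    - [[0.09,-0.88,0],[0,0,0],-0.3]
    - [[0.09,-0.88,0],[0,0,0],-0.3]
    - [[0.09,-0.88,0],[0,0,0],-0.3]
    - [[0,0,0],[0,0,0],-0.3]
    - [[0,0,0],[0,0,0],-0.3]

```text
time_s: 54.75
ee_pos: [0.5957, 0.009, 0.1501]
eef_rot: [-3.142, 0.001, 0.115]
force: [0.3, -0.1, 0.1]
grip_width: 0.033
grip_force: 0.0
```

```bash
python3 chk.py; python3 fin.py|sed -n '1,3p;5,9p'
```

```text
pin 83 0.10338915170332456 [ 0.609166   -0.15992365  0.08127992]
treadle z at x -0.125 0.0683
treadle z at x -0.105 0.0638
treadle z at x -0.085 0.0575
treadle z at x -0.065 0.0485
54.85 [0.59589063 0.00807828 0.15032298] [-3.14158447e+00  8.89397862e-04  1.13113837e-01] 0.03294549367604349 0.0 [-0.39453983 -1.15821308 -0.11818003]
fin 292 ((598.15673828125, 10.205099105834961), (21.87246322631836, 12.554359436035156), 6.708127975463867)
delta tool xy units 0.08305626894634985 -0.06191491709154409
tray in press [-0.10621684  0.00166406] dyaw 0.00028363247504110956
n 602 press-frame extents x [-0.05502625 -0.05123145] y [-0.09848948  0.10128659] tcp press [-0.08732047 -0.00043491]
fin press [-0.08482806  0.00142157]
```

send_rows:
  motion:
    - [[0.08,-0.05,0.8],[0,0,0],-0.3]
    - [[0,0,1],[0,0,0],-0.3]
    - [[0,0,1],[0,0,0],-0.3]
    - [[0,0,1],[0,0,0],-0.3]
    - [[0,0,0.7],[0,0,0],-0.3]
    - [[0,0,0.38],[0,0,0],-0.3]
    - [[0,0,0],[0,0,0],-1]
    - [[0,0,0],[0,0,0],-1]
    - [[0,0,0],[0,0,0],-1]
    - [[0,0,0],[0,0,0],-1]
    - [[0,0,0],[0,0,0],-1]
  squeeze: 40

```text
time_s: 55.95
ee_pos: [0.599, 0.0104, 0.0056]
eef_rot: [3.141, -0.002, 0.114]
force: [-1.5, -2.4, 7.6]
grip_width: 0.0137
grip_force: 40.0
```

send_rows:
  motion:
    - [[-0.1,0,0],[0,0,0],-1]
    - [[-0.2,0,0],[0,0,0],-1]
    - [[-0.3,0,0],[0,0,0],-1]
    - [[-0.3,0,0],[0,0,0],-1]
    - [[-0.3,0,0],[0,0,0],-1]
    - [[-0.3,0,0],[0,0,0],-1]
    - [[-0.3,0,0],[0,0,0],-1]
    - [[-0.3,0,0],[0,0,0],-1]
    - [[-0.3,0,0],[0,0,0],-1]
    - [[-0.3,0,0],[0,0,0],-1]
    - [[-0.3,0,0],[0,0,0],-1]

```text
time_s: 57.05
ee_pos: [0.5101, 0.0006, 0.0057]
eef_rot: [3.141, -0.004, 0.114]
force: [7.8, -0.1, 5.6]
grip_width: 0.0139
grip_force: 40.0
```

send_rows:
  motion:
    - [[-0.3,0,0],[0,0,0],-1]
    - [[-0.3,0,0],[0,0,0],-1]
    - [[-0.3,0,0],[0,0,0],-1]
    - [[-0.3,0,0],[0,0,0],-1]
    - [[-0.3,0,0],[0,0,0],-1]
    - [[-0.2,0,0],[0,0,0],-1]
    - [[-0.1,0,0],[0,0,0],-1]
    - [[0,0,0],[0,0,0],-1]

```text
time_s: 57.85
ee_pos: [0.4562, -0.0057, 0.0056]
eef_rot: [3.141, -0.004, 0.114]
force: [1.4, -0.7, 12.2]
grip_width: 0.0139
grip_force: 40.0
```

```bash
python3 fin.py
```

```text
57.9 [ 0.45622143 -0.00566761  0.0055795 ] [ 3.14108054e+00 -3.12886201e-03  1.13878853e-01] 0.013716851117210296 40.00169634819031 [ 1.50092527 -0.27922122 13.44159614]
fin 1166 ((454.3796081542969, -4.965374946594238), (23.441926956176758, 17.12712860107422), 6.691576957702637)
delta tool xy units -0.058336366907759264 -0.030232641172117613
tray [0.5395 0.0046] yaw 0.1122 size 130.55560302734375 205.1376190185547
tray in press [-0.14374502  0.00246844] dyaw -0.0013154958910105985
n 14489 press-frame extents x [-0.19886324 -0.08927043] y [-0.09873403  0.10427622] tcp press [-0.22764782  0.00172608]
whorl 4321 [-0.1143  0.0644] 0.0267
whorl 4313 [-0.1144 -0.0534] 0.0266
whorl 3384 [-0.1655  0.0011] 0.0266
fin press [-0.22939825  0.0026324 ]
```

send_rows:
  motion:
    - [[0,0,0],[0,0,0],-0.3]
    - [[0,0,0],[0,0,0],-0.3]
    - [[0,0,0],[0,0,0],-0.3]
    - [[0,0,0],[0,0,0],-0.3]
    - [[0,0,-0.5],[0,0,0],-0.3]
    - [[0,0,-1],[0,0,0],-0.3]
    - [[0,0,-1],[0,0,0],-0.3]
    - [[0,0,-1],[0,0,0],-0.3]
    - [[0,0,-1],[0,0,0],-0.3]
    - [[0,0,-1],[0,0,0],-0.3]
    - [[0,0,0],[0,0,0],-0.3]
    - [[0,0,0],[0,0,0],-0.3]

```text
time_s: 59.1
ee_pos: [0.4552, -0.0056, 0.1692]
eef_rot: [3.142, -0.0, 0.114]
force: [0.6, -0.3, -0.2]
grip_width: 0.0329
grip_force: 0.0
```

```bash
python3 chk.py; sed -i 's/>250/>100/' fin.py; python3 fin.py
python3 - <<'E'
from h import *
c=shot("scene");P=cloud(c);m=(P[...,2]>.016)&(P[...,2]<.03)&(P[...,0]>.25)&(P[...,0]<.8)&(abs(P[...,1])<.5)
k,l,s,_=cv2.connectedComponentsWithStats(m.astype(np.uint8))
for i in range(1,k):
    p=P[l==i];e=np.ptp(p[:,:2],0)
    if s[i,4]>40 and .03<e.max()<.055: print(s[i,4],p.mean(0).round(4),c["pixels"][l==i].mean(0).round())
E
```

```text
pin 84 0.10339047046706666 [ 0.60944109 -0.16001059  0.08124723]
treadle z at x -0.125 0.0686
treadle z at x -0.105 0.0638
treadle z at x -0.085 0.0579
treadle z at x -0.065 0.0486
59.2 [ 0.45469913 -0.00561092  0.16820082] [-3.14124599e+00  1.84689686e-03  1.13811968e-01] 0.03274090172736084 0.0 [ 0.57082418 -0.39617099 -0.38163169]
fin 268 ((454.9113464355469, -4.761397838592529), (22.047189712524414, 13.154889106750488), 5.22699499130249)
delta tool xy units 0.010243996498043598 -0.027330905941284057
tray [0.539  0.0049] yaw 0.1145 size 129.96511840820312 203.793212890625
tray in press [-0.14423877  0.00286234] dyaw 0.0009948546112819867
n 4131 press-frame extents x [-0.19905137 -0.0893423 ] y [-0.0984006   0.10409689] tcp press [-0.2291539   0.00195482]
whorl 222 [-0.0735 -0.1501] 0.026
whorl 1170 [-0.1142  0.0647] 0.0267
whorl 1168 [-0.1141 -0.0539] 0.0266
whorl 1024 [-0.1657  0.001 ] 0.0266
fin press [-0.22884683  0.00277484]
147 [0.5225 0.0006 0.0235] [157. 113.  73.]
142 [ 0.5785 -0.0488  0.0241] [92. 66. 44.]
43 [0.4605 0.4925 0.0228] [118.  97.  29.]
144 [0.565  0.0697 0.0238] [91. 65. 43.]
77 [ 0.7255 -0.4791  0.023 ] [121. 111. 103.]
63 [0.6085 0.4836 0.023 ] [95. 23. 20.]
```

Everything is in place: tray out, whorls flat, pin parked, treadle up.

```bash
python3 -c "
from station import *
print(hand_in())"
```

```text
the job is handed in; nothing more can be done
None
```

I handed the job in at about 59 s. By my last measurements the three whorls lie flat in the tray, the pin is parked upright in the notch, the treadle was held at its stop for over a second and is back up, and the tray sits clear about 144 mm in front of the press origin; `hand_in()` gave no verdict, and I did not re-measure the bystanders.

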